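Clean down the screw feed's bed and seam

TASK

Clean down the screw feed: with the scraper block, wipe all four brass chips off the bed into the green catch tray at its end without touching them with the fingers, and stand the scraper back upright on its cork pad. Then take the bent scribe and draw its tip slowly, down in the groove, along the seam of the bed from the knob end to the tray end, and lay it back on its wooden rest, pointing much as it did before. Leave everything else on the bench where it is.

Things in the scene. Friction and masses are not known exactly. Their poses are not given: they have to be found in the camera images.
- feed: Screw feed, fixed. Origin: on the bench under the mid bed. +y: along bed and seam to the brass head and knob; -y: tray; x: across. Aluminium bed: flat top 40 mm above the bench, y -85 to +85 mm. Side rails at |x| 50 to 62 mm rise 8 mm above it, leaving a 100 mm channel. Head from y = +86 mm, 68 mm tall, x -68 to +122 mm. Screw, bearing, nut, knob at x 76 to 114 mm, up to 56 mm tall.
- seam_start (a point): start of the seam, a straight groove along the bed at feed x = 0, 8 mm wide, 6 mm deep, open at the tray end. Point on its centre line, level with the bed top, 25 mm from the knob end of the bed (feed y = +60 mm)
- seam_end (a point): point on the seam's centre line, level with the bed top, 15 mm from the tray end of the bed (feed y = -70 mm)
- tray (a point): middle of the green open catch tray's floor, 4 mm above the bench. Inside: feed x -61 to +61 mm, y -150 mm to the bed's end at -85 mm; rim 34 mm above the bench, lower than the bed: chips pushed over the bed's -y end drop in
- scraper: Scraper, 130 to 210 g: steel block 84 mm long (its x) x 24 thick (y) x 22 tall, flat underneath, with a yew handle on top, 50 mm long (x) x 22 thick (y), from 22 to 68 mm above the underside. Origin: centre of the underside. Grip the handle from above across y. Same either way round.
- scraper_pad: Cork pad 130 (x) x 90 (y) x 8 mm, fixed on the bench, on which the scraper stands; origin at the centre of its underside. It and the scribe rest may be on either side of the feed.
- scribe: Bent steel scribe, 70 g: square shank 125 mm long (x -62 to +62 mm), 10 wide (y), 14 tall, a 4 mm wire at its +x end bent straight down. Origin: underside of the shank at mid length, near the centre of mass. Lies level on its rest. Grip the shank from above across y at mid length, between the rails.
- scribe_tip (a point): the scribe's point: 75 mm along +x from the scribe's origin and 30 mm below the underside of its shank (rounded, 4 mm across)
- scribe_rest: Dark wooden rest, fixed: base 110 (x) x 66 (y) x 10 mm, two cross rails 14 mm thick at x = -35 and +35 mm, 66 mm long in y, tops 40 mm above the bench, 56 mm clear between. The shank lies across both, tip hanging past the +x end. Origin: centre of its underside.
- chip1: Loose brass chip, a stepped offcut about 18 x 15 x 10 mm, 12 g; origin at its underside, starts on the bed
- chip2: Loose brass chip, a stepped offcut about 18 x 15 x 10 mm, 12 g; origin at its underside, starts on the bed
- chip3: Loose brass chip, a stepped offcut about 18 x 15 x 10 mm, 12 g; origin at its underside, starts on the bed
- chip4: Loose brass chip, a stepped offcut about 18 x 15 x 10 mm, 12 g; origin at its underside, starts on the bed
- whistle: Bystander: brass tin whistle 300 mm long with yew mouthpiece, lying behind the feed; origin at its underside
- plug: Bystander: small yew fipple plug 36 x 14 x 14 mm; origin at its underside
- hone: Bystander: grey stone honing block 150 x 50 x 25 mm; origin at its underside
- oil: Bystander: small amber oil bottle, 40 mm diameter, 85 mm tall; origin at its underside
- rule: Bystander: bare steel rule 150 x 25 x 4 mm lying flat; origin at its underside
- gauge: Bystander: brass ring gauge, 42 mm outside diameter, 12 mm tall; origin at its underside
There are look-alikes about, which are no part of the job. Leave any pink or red look-alike of the scribe alone.

How it is judged (in metres and radians):
On the way, in this order (a step that is already met when the one before it is completed fails the run):
1. The scraper is picked up off its cork pad (contact force between the fingers and scraper above 0.5 N and z of scraper in the frame of scraper_pad above 0.025 m), for 0.1 s.
2. All four chips lie in the catch tray, with the scraper still in hand (x of chip1 in the frame of feed between -0.062 and 0.062 m and y of chip1 in the frame of feed between -0.151 and -0.085 m and z of each of chip1, chip2, chip3, chip4 in the frame of feed below 0.032 m and x of chip2 in the frame of feed between -0.062 and 0.062 m and y of chip2 in the frame of feed between -0.151 and -0.085 m and x of chip3 in the frame of feed between -0.062 and 0.062 m and y of chip3 in the frame of feed between -0.151 and -0.085 m and x of chip4 in the frame of feed between -0.062 and 0.062 m and y of chip4 in the frame of feed between -0.151 and -0.085 m and contact force between the fingers and scraper above 0.5 N), for 0.1 s.
3. The scraper stands back on its cork pad, released (x of scraper in the frame of scraper_pad between -0.03 and 0.03 m and y of scraper in the frame of scraper_pad between -0.035 and 0.035 m and z of scraper in the frame of scraper_pad below 0.011 m and angle between scraper's own z axis and vertical below 0.1 rad and contact force between the fingers and scraper below 0.05 N), for 0.1 s.
4. The scribe tip is down in the seam, in at the knob end (x of scribe_tip in the frame of feed between -0.0045 and 0.0045 m and z of scribe_tip in the frame of feed between 0.03 and 0.0395 m and y of scribe_tip in the frame of feed between 0.045 and 0.082 m and contact force between the fingers and scribe above 0.5 N), for 0.05 s.
5. The scribe tip is down in the seam, passing a third of the way (x of scribe_tip in the frame of feed between -0.0045 and 0.0045 m and z of scribe_tip in the frame of feed between 0.03 and 0.0395 m and y of scribe_tip in the frame of feed between 0.015 and 0.035 m and contact force between the fingers and scribe above 0.5 N), for 0.05 s.
6. The scribe tip is down in the seam, passing the middle (x of scribe_tip in the frame of feed between -0.0045 and 0.0045 m and z of scribe_tip in the frame of feed between 0.03 and 0.0395 m and y of scribe_tip in the frame of feed between -0.015 and 0.005 m and contact force between the fingers and scribe above 0.5 N), for 0.05 s.
7. The scribe tip is down in the seam, passing two thirds (x of scribe_tip in the frame of feed between -0.0045 and 0.0045 m and z of scribe_tip in the frame of feed between 0.03 and 0.0395 m and y of scribe_tip in the frame of feed between -0.045 and -0.025 m and contact force between the fingers and scribe above 0.5 N), for 0.05 s.
8. The scribe tip is down in the seam, at the tray end (x of scribe_tip in the frame of feed between -0.0045 and 0.0045 m and z of scribe_tip in the frame of feed between 0.03 and 0.0395 m and y of scribe_tip in the frame of feed between -0.088 and -0.06 m and contact force between the fingers and scribe above 0.5 N), for 0.05 s.
At the end, for the whole second after the job is handed in: All chips in the tray; scraper upright on its pad (within 30 mm lengthwise, 35 mm sideways of centre); scribe level across both rails of its rest (within 22 mm lengthwise, 28 mm sideways, turned under 0.45 rad, tip at the +x end); both released, all at rest, no bystander moved over 20 mm (all of step 3 and x of chip1 in the frame of feed between -0.062 and 0.062 m and y of chip1 in the frame of feed between -0.151 and -0.085 m and z of each of chip1, chip2, chip3, chip4 in the frame of feed below 0.032 m and x of chip2 in the frame of feed between -0.062 and 0.062 m and y of chip2 in the frame of feed between -0.151 and -0.085 m and x of chip3 in the frame of feed between -0.062 and 0.062 m and y of chip3 in the frame of feed between -0.151 and -0.085 m and x of chip4 in the frame of feed between -0.062 and 0.062 m and y of chip4 in the frame of feed between -0.151 and -0.085 m and x of scribe in the frame of scribe_rest between -0.022 and 0.022 m and y of scribe in the frame of scribe_rest between -0.028 and 0.028 m and z of scribe in the frame of scribe_rest between 0.036 and 0.044 m and angle between scribe's own z axis and vertical below 0.12 rad and angle between the x axis of scribe and the x axis of scribe_rest, either way round below 0.45 rad and x of scribe_tip in the frame of scribe_rest above 0 m and distance of each of whistle, plug, hone, oil, rule, gauge from where it was at the start of the episode below 0.02 m and contact force between the fingers and scribe below 0.05 N and linear speed of each of scraper, scribe, chip1, chip2, chip3, chip4 below 0.02 m/s); the robot touches nothing.
It fails at once if A chip is touched with the fingers (contact force between the fingers and chip1 above 0.5 N or contact force between the fingers and chip2 above 0.5 N or contact force between the fingers and chip3 above 0.5 N or contact force between the fingers and chip4 above 0.5 N).
It fails at once if The scribe is rushed (over 120 mm/s) while drawn along the seam (x of scribe_tip in the frame of feed between -0.0045 and 0.0045 m and z of scribe_tip in the frame of feed between 0.03 and 0.0395 m and y of scribe_tip in the frame of feed between -0.055 and 0.045 m and contact force between the fingers and scribe above 0.5 N and linear speed of scribe above 0.12 m/s).
It fails at once if Another thing on the bench is moved by more than 20 mm (distance of any of whistle, plug, hone, oil, rule, gauge from where it was at the start of the episode above 0.02 m).
It also fails if it takes over 72 s, if anything falls off the work surface, if the arm or the gripper's body presses on something with over 40 N, if the wrist force passes 120 N, or if a joint passes its speed limit or range.

ROBOT

A 6-joint arm with a two-finger parallel gripper is mounted at the origin on the work surface. World frame = base frame: x ahead of the robot, y to its left, z up, the work surface at z = 0. Lengths are in mm, angles in rad, forces in N, time in s.
With the tool pointing down it reaches from about 350 to 775 mm from the base axis. Payload 7.3 kg.
Tool frame: the origin (TCP) lies midway between the tips of the shut fingers; the grasp point (between the pads) lies bot.tcp_to_grasp behind it (bot.tcp_to_grasp is the distance from the TCP to the grasp point, in mm); z points along the fingers, y is the direction in which the jaws open and shut (so a half turn about z gives the same grasp; the last joint's range is limited). The gripper opens to 92 mm and grips with 3 to 60 N. Pads are 19 mm wide; open, the fingers measure 130 mm over their backs; the gripper's body (75 mm by 190 mm) begins 47 mm behind the grasp point.
Start: joints at [1.03, 0.342, 1.524, -0, 1.275, -0.146], TCP at [201.915, 484.639, 226.741] pointing down, gripper open.
Joint ranges: [-2.53, 2.53], [-0.77, 2.02], [0.04, 2.7], [-1, 4.14], [0.28, 2.66], [-3.11, 3.11]. Speed limits (rad/s): [2.57, 2.57, 3.14, 3.14, 3.14, 3.14].

INTERFACE

Orientations are given as [roll, pitch, yaw] about the fixed x, y, z axes, in that order (R = Rz(yaw) Ry(pitch) Rx(roll)).
In Python, from plant import bot gives the robot as it stands.
- The arm moves only by the shell command python3 -m inch 'ROWS'. ROWS is JSON, one flat list of numbers, 7 for each row, row after row: the shift along the world's x, y, z in cm, then the turn, a rotation vector about the world's x, y, z in degrees, then the gripper command: -1 is shut, 1 is fully open, values between are in proportion. In form: [tx, ty, tz, ax, ay, az, fingers, tx, ty, tz, ax, ay, az, fingers, ...]. A call has exactly 5 rows; each row is the pose to reach, as a shift and turn from the pose measured when the call began; what a row does not reach only later rows make up. A row lasts 1/10 s, in which the tool goes at most 50 mm and 8.59 degrees, less where a joint would pass 70% of its speed; a pose out of reach is approached as far as the arm can. A call with a gripper value outside its range is refused whole. The fingers move at their own pace and stop on an object; the grip force is fixed at half the most. Time passes only in rows, so rows that repeat a pose let the fingers close, or fill a call up. It gives the time, the measured TCP pose, the force and the opening at its end, in the units of the state.
- bot.get_obs(): the state, without advancing time (a new reading comes with each control period).
- bot.capture(name): name is "scene" or "side" or "wrist"; returns the picture (480x640x3 uint8, red, green, blue); there is no depth.
- bot.calibration(name): a dict with "fx", "fy", "cx", "cy" (pixels), "cam_to_world" (4x4, takes a point from camera to world coordinates). Camera axes: x right, y down, z forward; pixel columns grow to the right and rows downward; lengths in mm; the calibration is good to about 2 mm. A picture is of the moment at which its call begins: read the wrist's pose just before it. calibration takes no time and is no camera call; for the wrist camera it gives the pose at the moment of the call.
- bot.close_job(): hands the job in, once; it reports no verdict.
The state is a dict: "time": time; "joint_positions": joint angles; "dq": joint speeds; "tau": joint torques, N m; "tool_pos": TCP position; "tcp_rot": TCP orientation; "contact_force": force on the tool from outside, world axes, zero at the start; "moment": the same for the moment, N m; "grip_width": finger opening in mm.
Only numpy, scipy, OpenCV 4.12 (cv2) and the standard library are available. Lean on these libraries where they do the work, as an engineer would, in place of code of your own. Each camera call takes 0.05 s, during which the arm holds its last target.

## Working session

There is one attempt and no reset: what is moved stays moved. The work goes in short steps, Python scripts to look and compute and a shell command to move; the robot and the scene stay as the last step left them, time stands still between calls to the robot, and variables do not carry over. Pictures are saved under pics/ and viewed, and the job is handed in when it is done.

```bash
ls; mkdir -p pics; python3 - <<'E'
from plant import bot
import cv2
print(bot.get_obs(), bot.tcp_to_grasp)
for n in ["scene","side","wrist"]:
    c=bot.calibration(n); print(n,c)
    cv2.imwrite(f"pics/{n}0.png",bot.capture(n)[:,:,::-1])
E
```

```text
pics
{'time': 0.0, 'joint_positions': array([ 1.03001736e+00,  3.42753773e-01,  1.52503291e+00,  1.26089529e-05,
        1.27540550e+00, -1.46011500e-01]), 'dq': array([ 0.00066568,  0.0007759 , -0.00226598,  0.00041644,  0.00108452,
        0.00011195]), 'tau': array([-3.25247474e-04, -4.31252003e+01, -2.44217402e+01,  7.16893421e-02,
        5.61510539e-02, -1.57065870e-04]), 'tool_pos': array([201.67633306, 484.26697103, 226.02331091]), 'tcp_rot': array([-3.14001190e+00, -2.44648510e-04,  2.74682131e+00]), 'contact_force': array([-0.53281923,  0.49078981,  0.16271763]), 'moment': array([ 0.027587  , -0.00738852,  0.01986566]), 'grip_width': 91.71246795748938} 18.8
scene {'fx': 446.05582663264727, 'fy': 446.05582663264727, 'cx': 317.4029785198603, 'cy': 245.8054609396922, 'cam_to_world': array([[ 7.33983153e-01,  5.39908842e-01, -4.12028122e-01,
         9.52639974e+02],
       [ 6.78973767e-01, -5.97814038e-01,  4.26160768e-01,
        -4.58256839e+02],
       [-1.62282289e-02, -5.92551110e-01, -8.05369373e-01,
         8.72700314e+02],
       [ 0.00000000e+00,  0.00000000e+00,  0
[... 276 characters left out ...]
 -7.00770088e-01,  6.00958505e-01,
        -7.84100896e+02],
       [ 1.79157479e-03, -6.51542784e-01, -7.58609775e-01,
         9.83173663e+02],
       [ 0.00000000e+00,  0.00000000e+00,  0.00000000e+00,
         1.00000000e+00]])}
wrist {'fx': 422.34851933090374, 'fy': 422.34851933090374, 'cx': 324.3954672516195, 'cy': 241.50646961929402, 'cam_to_world': array([[ 3.84587592e-01,  8.95057592e-01,  2.25752719e-01,
         1.41446616e+02],
       [ 9.23086280e-01, -3.72371452e-01, -9.61832685e-02,
         5.11976360e+02],
       [-2.02569696e-03,  2.45380129e-01, -9.69424824e-01,
         3.83664706e+02],
       [ 0.00000000e+00,  0.00000000e+00,  0.00000000e+00,
         1.00000000e+00]])}
```

View pics/scene0.png

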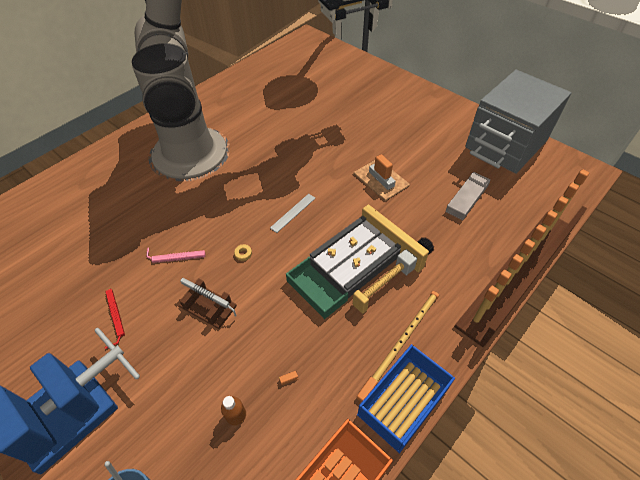

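View pics/side0.png

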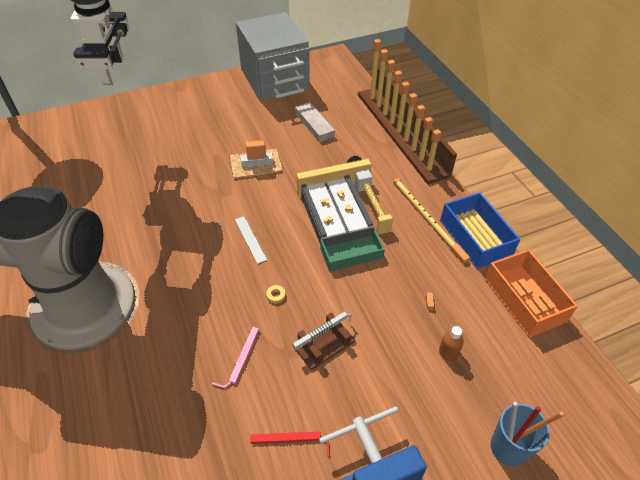

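View pics/wrist0.png

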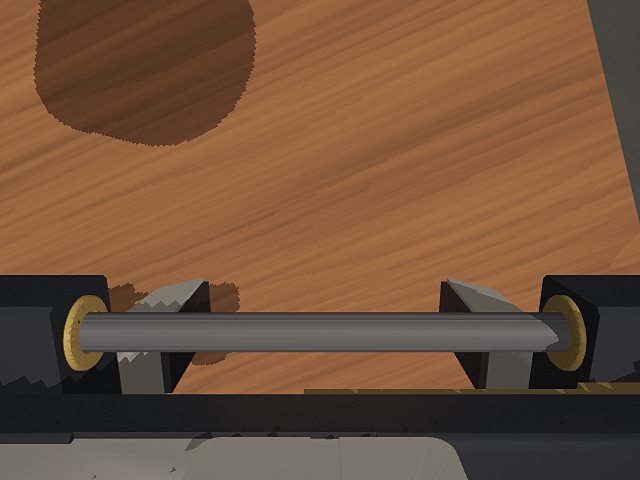

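The pictures show the scraper (scene px 382,165) on its cork pad (380,180) and the feed with 4 chips (350,250), with the tray at (320,287). The metal scribe is on its dark rest (207,297). The look-alikes are the pink scribe (175,256), the red scribe (115,312), and the hone (467,196), which is grey like the scraper's steel. I'll check with close crops.

```bash
cat > h.py <<'E'
import numpy as np, cv2
from plant import bot
def cal(n):
    c=bot.calibration(n); return c
def ray(c,p):
    M=np.array(c["cam_to_world"]); d=np.array([(p[0]-c["cx"])/c["fx"],(p[1]-c["cy"])/c["fy"],1.])
    d=M[:3,:3]@d; return M[:3,3],d/np.linalg.norm(d)
def plane(c,p,z):
    o,d=ray(c,p); return o+d*(z-o[2])/d[2]
def tri(obs):
    A=np.zeros((3,3));b=np.zeros(3);R=[ray(c,p) for c,p in obs]
    for o,d in R:
        P=np.eye(3)-np.outer(d,d);A+=P;b+=P@o
    x=np.linalg.solve(A,b); return x,[float(np.linalg.norm((np.eye(3)-np.outer(d,d))@(x-o))) for o,d in R]
def proj(c,X):
    M=np.linalg.inv(np.array(c["cam_to_world"])); q=M[:3,:3]@np.array(X)+M[:3,3]
    return np.array([c["fx"]*q[0]/q[2]+c["cx"],c["fy"]*q[1]/q[2]+c["cy"]])
def crop(img,x0,y0,x1,y1,s,out):
    cv2.imwrite(out,cv2.resize(img[y0:y1,x0:x1],None,fx=s,fy=s,interpolation=cv2.INTER_CUBIC))
E
python3 - <<'E'
from h import *
s=cv2.imread("pics/scene0.png");d=cv2.imread("pics/side0.png")
a=lambda i,x,y,w,h,k:cv2.resize(i[y:y+h,x:x+w],None,fx=k,fy=k,interpolation=cv2.INTER_CUBIC)
cv2.imwrite("pics/feedcrop.png",np.hstack([a(s,280,195,160,130,2.5),a(d,290,150,160,130,2.5)]))
cv2.imwrite("pics/scrcrop.png",np.hstack([a(s,340,140,80,70,5),a(d,220,130,80,70,5)]))
cv2.imwrite("pics/sccrop.png",np.hstack([a(s,160,260,100,80,4),a(d,280,300,100,80,4)]))
E
```

```text
(no output)
```

View pics/feedcrop.png

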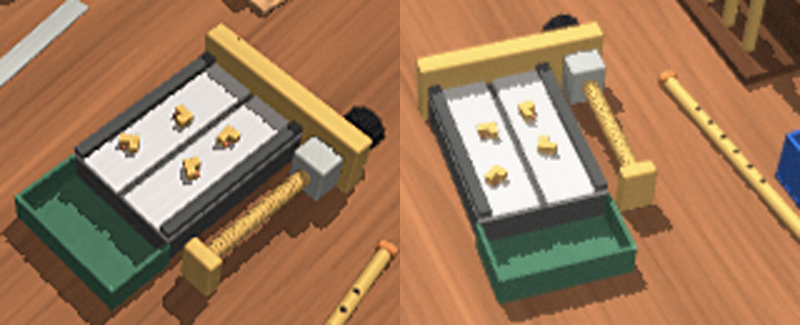

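View pics/scrcrop.png

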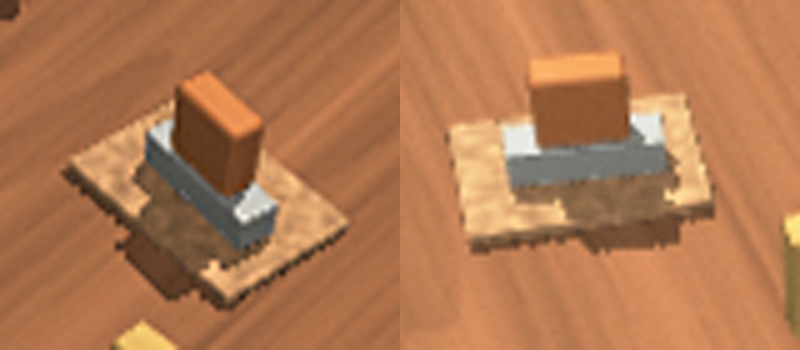

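View pics/sccrop.png

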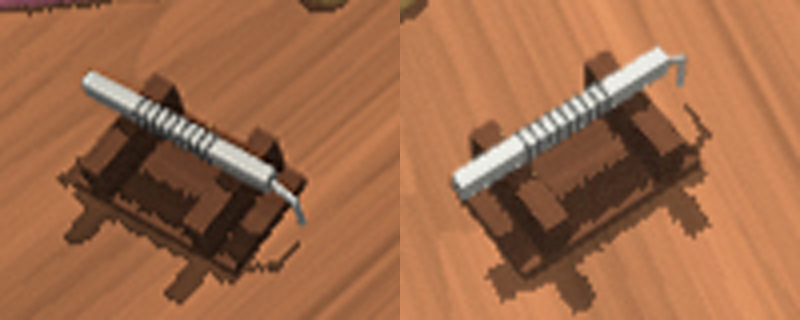

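```bash
python3 - <<'E'
from h import *
S=cal("scene");D=cal("side")
f=lambda o,k,x,y:(o[0]+x/k,o[1]+y/k)
so,do=(280,195),(290,150)
P={
"hand":(f((340,140),5,222,105),f((220,130),5,177,66)),
"padA":(f((340,140),5,68,165),f((220,130),5,49,124)), 
"padB":(f((340,140),5,348,220),f((220,130),5,312,207)),
"padC":(f((340,140),5,230,298),f((220,130),5,70,240)),
"scL":(f((160,260),4,88,78),f((280,300),4,60,182)),
"scR":(f((160,260),4,270,180),f((280,300),4,262,55)),
"tip":(f((160,260),4,300,220),f((280,300),4,281,83)),
"seamK":(f(so,2.5,252,97),f(do,2.5,100,85)),
"seamT":(f(so,2.5,120,190),f(do,2.5,141,207)),
"headL":(f(so,2.5,212,27),f(do,2.5,18,62)),
"headR":(f(so,2.5,366,140),f(do,2.5,203,30)),
"railLT":(f(so,2.5,78,155),f(do,2.5,80,214)),
"railRT":(f(so,2.5,168,232),f(do,2.5,201,190)),
"trayL":(f(so,2.5,18,202),f(do,2.5,100,270)),
"trayR":(f(so,2.5,110,297),f(do,2.5,234,243)),
}
for k,(a,b) in P.items():
    x,r=tri([(S,a),(D,b)]);print(k,np.round(x,1),np.round(r,1),np.hypot(x[0],x[1]).round())
E
```

```text
hand [486.6 281.2  71.1] [0.5 0.5] 562.0
padA [421.1 248.9  47.3] [27.7 27.7] 489.0
padB [550.8 304.7 -29.7] [32.7 32.7] 630.0
padC [ 448.   389.4 -160.3] [22.7 22.7] 594.0
scL [ 374.2 -288.8   48.7] [1.1 1.1] 473.0
scR [ 494.4 -261.1   46.4] [0.1 0.1] 559.0
tip [ 506.6 -259.3   11.5] [1.3 1.3] 569.0
seamK [616.5 102.3  42. ] [4. 4.] 625.0
seamT [590.4 -53.3  34.1] [3.1 3.1] 593.0
headL [544.1 131.6  68. ] [0.7 0.7] 560.0
headR [731.7 111.9  68.5] [5.3 5.3] 740.0
railLT [534.9 -46.9  36.2] [1.5 1.5] 537.0
railRT [650.3 -57.2  34.7] [2.3 2.3] 653.0
trayL [ 527.2 -115.4   33.9] [4.9 4.9] 540.0
trayR [ 651.5 -130.5   31.7] [3.8 3.8] 664.0
```

```bash
python3 - <<'E'
from h import *
S=cal("scene");D=cal("side")
f=lambda o,k,x,y:(o[0]+x/k,o[1]+y/k)
a=plane(D,f((220,130),5,112,186),8);b=plane(D,f((220,130),5,267,172),8);print(a,b,np.degrees(np.arctan2(*(b-a)[1::-1])))
for p in [(147,165),(245,248)]: print(plane(S,f((340,140),5,*p),8))
E
python3 -m inch '[5,-4,1,0,0,0,1, 9,-7,2,0,0,4,1, 13,-10,3,0,0,8,1, 17,-13,3,0,0,12,1, 20,-16,3,0,0,15,1]'
python3 -m inch '[4,-2,0,0,0,0,1, 7,-4,0,0,0,0,1, 8,-4.5,0,0,0,0,1, 8,-4.5,0,0,0,0,1, 8,-4.5,0,0,0,0,1]'
python3 - <<'E'
from h import *
c=cal("wrist"); im=bot.capture("wrist"); cv2.imwrite("pics/w1.png",im[:,:,::-1]); np.save("w1.npy",c)
print(proj(c,[486.6,281.2,71]))
E
```

```text
[443.23075511 274.84602208   8.        ] [522.22961317 253.92295974   8.        ] -14.83434189160571
[448.10116511 275.42628515   8.        ]
[525.48739957 261.59603676   8.        ]
time: 0.65
tool_pos: [396.9, 329.2, 256.4]
tcp_rot: [-3.141, 0.001, 3.011]
contact_force: [0.8, 0.7, 0.0]
grip_width: 91.9
time: 1.15
tool_pos: [475.9, 284.8, 256.1]
tcp_rot: [-3.141, -0.001, 3.012]
contact_force: [-0.9, -0.2, 0.5]
grip_width: 91.7
[319.50067566 230.06278927]
```

View pics/w1.png

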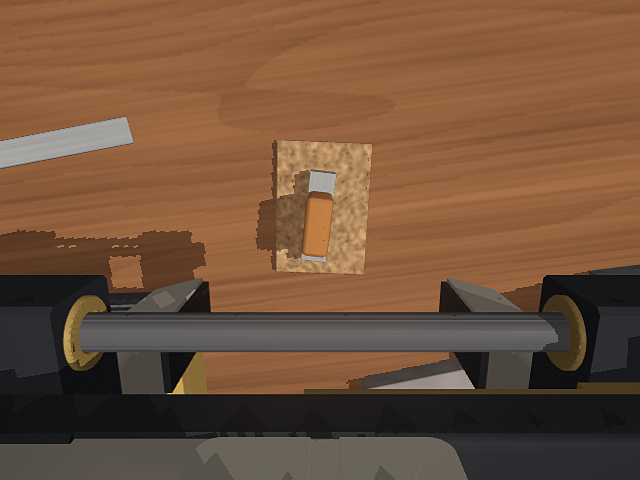

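```bash
python3 - <<'E'
from h import *
w=cv2.imread("pics/w1.png");crop(w,260,130,390,290,3.7,"pics/w1c.png")
E
```

```text
(no output)
```

View pics/w1c.png

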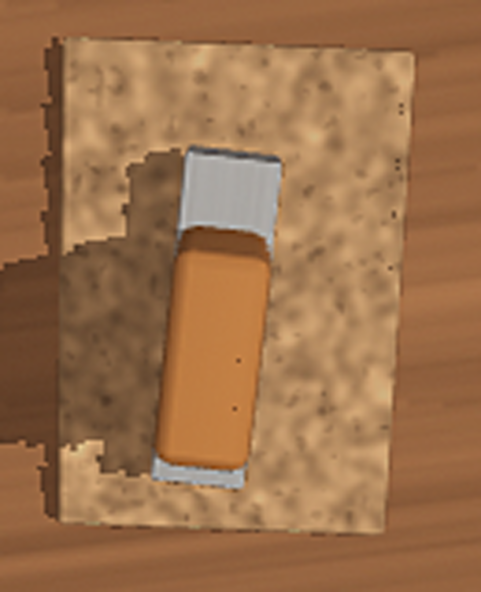

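```bash
python3 - <<'E'
from h import *
W=np.load("w1.npy",allow_pickle=True).item();S=cal("scene");D=cal("side")
f=lambda o,k,x,y:(o[0]+x/k,o[1]+y/k)
w=lambda x,y:f((260,130),3.7,x,y)
def quad(n,ps,z):
    q=np.array([plane(W,w(*p),z) for p in ps]);c=q.mean(0)
    e=[np.linalg.norm(q[i]-q[(i+1)%4]) for i in range(4)]
    v=(q[2]+q[3]-q[0]-q[1]);print(n,c.round(1),np.round(e,1),"yaw long",np.degrees(np.arctan2(v[1],v[0])).round(1)); return c
quad("handle",[(178,248),(270,250),(247,470),(157,465)],76)
quad("block",[(186,150),(281,158),(243,488),(152,482)],30)
quad("pad",[(63,40),(414,52),(385,534),(60,520)],8)
print(tri([(W,w(213,358)),(S,f((340,140),5,222,105)),(D,f((220,130),5,177,66))]))
# pad corner heights
print(tri([(W,w(63,40)),(D,f((220,130),5,49,124-5)),]))
print(bot.get_obs()["tool_pos"])
E
```

```text
handle [483.  280.1  76. ] [20.  50.  20.3 49.3] yaw long -13.3
block [483.7 279.8  30. ] [23.2 84.3 23.4 84.7] yaw long -13.7
pad [480.9 283.9   8. ] [ 88.8 128.4  88.7 127.3] yaw long -9.4
(array([485.55629606, 280.65103101,  71.03920754]), [2.033174932067793, 1.3145299098767176, 1.0281633612493963])
(array([411.57524766, 258.11535707,  78.07522765]), [0.8533658274065586, 0.8533658274065326])
[475.63770261 285.06672782 256.34908401]
```

```bash

python3 -m inch '[0.8,-0.5,-4,0,0,-6,1, 0.8,-0.5,-8,0,0,-6,1, 0.8,-0.5,-12,0,0,-6,1, 0.8,-0.5,-13,0,0,-6,1, 0.8,-0.5,-13,0,0,-6,1]'
python3 - <<'E'
from h import *
c=cal("wrist"); im=bot.capture("wrist"); cv2.imwrite("pics/w2.png",im[:,:,::-1]); np.save("w2.npy",c)
E
```

```text
time: 1.7
tool_pos: [482.2, 280.7, 125.7]
tcp_rot: [-3.14, -0.003, 2.91]
contact_force: [-0.6, -0.3, 0.7]
grip_width: 92.3
```

View pics/w2.png

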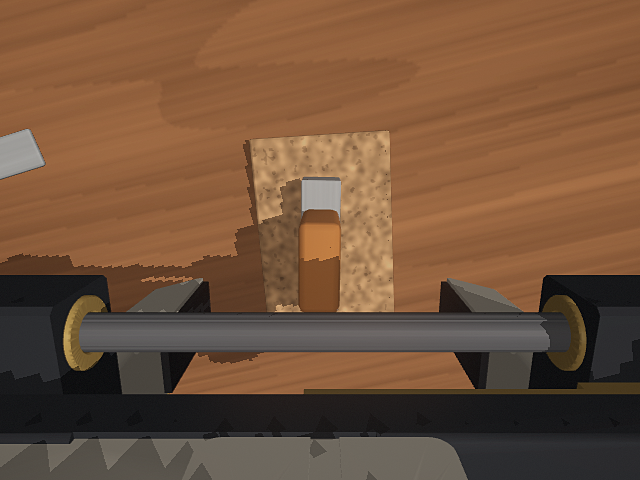

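```bash
python3 - <<'E'
from h import *
W=np.load("w2.npy",allow_pickle=True).item();W1=np.load("w1.npy",allow_pickle=True).item()
q=np.array([plane(W,p,76) for p in [(301,222),(340,222),(339,313),(299,313)]]);print(q.round(1),q.mean(0))
w=lambda x,y:(260+x/3.7,130+y/3.7)
for a,b in [((178,248),(301,222)),((270,250),(340,222)),((247,470),(339,313)),((157,465),(299,313))]: print(tri([(W1,w(*a)),(W,b)]))
E
```

```text
[[456.9 276.7  76. ]
 [461.4 295.7  76. ]
 [509.1 284.3  76. ]
 [504.2 263.7  76. ]] [482.90857125 280.09515772  76.        ]
(array([459.2271593 , 275.24211289,  62.98180528]), [0.10464672650046808, 0.1046467265003495])
(array([457.98960246, 295.76646313,  92.55448201]), [0.10066851978910756, 0.1006685197891583])
(array([509.02914956, 284.34548449,  76.11858192]), [0.020648996213594263, 0.020648996213683376])
(array([506.02146861, 263.62224627,  72.37829154]), [0.5694938762849898, 0.5694938762850598])
```

```bash

python3 -m inch '[0.1,-0.1,-4,0,0,0,1, 0.1,-0.1,-7,0,0,0,1, 0.1,-0.1,-8.1,0,0,0,1, 0.1,-0.1,-8.1,0,0,0,-1, 0.1,-0.1,-8.1,0,0,0,-1]'
python3 -m inch '[0,0,0,0,0,0,-1, 0,0,0,0,0,0,-1, 0,0,0,0,0,0,-1, 0,0,0,0,0,0,-1, 0,0,0,0,0,0,-1]'
python3 -m inch '[0,0,0.5,0,0,0,-1, 0,0,1.5,0,0,0,-1, 0,0,3,0,0,0,-1, 0,0,6,0,0,0,-1, 0,0,8,0,0,0,-1]'
python3 - <<'E'
from h import *
print(bot.get_obs()["tool_pos"])
im=bot.capture("wrist"); cv2.imwrite("pics/w3.png",im[:,:,::-1])
E
```

```text
time: 2.25
tool_pos: [485.8, 280.7, 48.4]
tcp_rot: [3.139, 0.003, 2.91]
contact_force: [-0.2, -0.4, 0.4]
grip_width: 80.2
time: 2.75
tool_pos: [485.8, 280.7, 48.6]
tcp_rot: [3.139, 0.003, 2.91]
contact_force: [-0.0, 1.2, -0.6]
grip_width: 40.2
time: 3.25
tool_pos: [486.2, 280.9, 130.7]
tcp_rot: [3.139, 0.004, 2.91]
contact_force: [1.3, 0.4, -1.5]
grip_width: 21.7
[486.17243539 280.87322519 130.74498059]
```

View pics/w3.png

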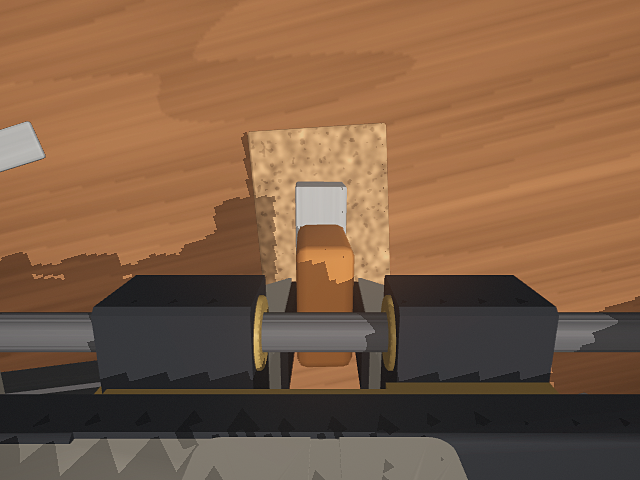

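```bash
python3 - <<'E'
from h import *
s=bot.capture("scene")[:,:,::-1];d=bot.capture("side")[:,:,::-1]
a=lambda i,x,y,w,h,k:cv2.resize(i[y:y+h,x:x+w],None,fx=k,fy=k,interpolation=cv2.INTER_CUBIC)
cv2.imwrite("pics/lift.png",np.hstack([a(s,340,110,80,100,5),a(d,220,90,80,100,5)]))
E
```

```text
(no output)
```

View pics/lift.png

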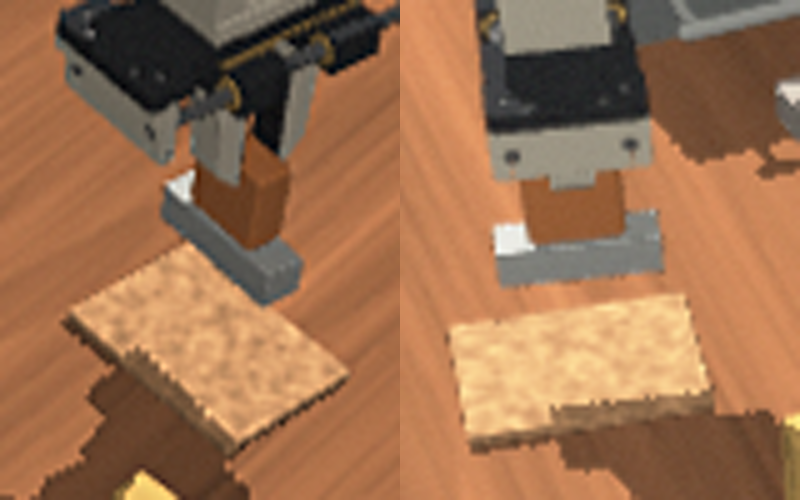

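```bash
python3 - <<'E'
from h import *
S=cal("scene");D=cal("side")
f=lambda o,k,x,y:(o[0]+x/k,o[1]+y/k)
for a,b in [((163,213),(97,287)),((262,305),(261,272))]:
    print(tri([(S,f((340,110),5,*a)),(D,f((220,90),5,*b))]))
print(bot.get_obs()["tool_pos"])
E
```

```text
(array([444.05069011, 285.13470197,  69.632733  ]), [2.0452849824788766, 2.045284982478684])
(array([525.0440466 , 263.25747075,  70.89574696]), [2.415453961308193, 2.4154539613081094])
[486.48850839 281.00105656 129.95577697]
```

```bash

python3 -m inch '[0,0.1,-3,0,0,0,-1, 0,0.1,-5,0,0,0,-1, 0,0.1,-5.6,0,0,0,-1, 0,0.1,-5.8,0,0,0,-1, 0,0.1,-5.8,0,0,0,-1]'
python3 -m inch '[0,0,-0.1,0,0,0,-1, 0,0,-0.2,0,0,0,-1, 0,0,-0.3,0,0,0,-1, 0,0,-0.4,0,0,0,-1, 0,0,-0.4,0,0,0,-1]'
```

```text
time: 3.9
tool_pos: [486.6, 282.0, 71.9]
tcp_rot: [3.138, 0.005, 2.91]
contact_force: [0.1, 0.1, -1.2]
grip_width: 21.3
time: 4.4
tool_pos: [486.5, 282.0, 67.9]
tcp_rot: [3.138, 0.005, 2.91]
contact_force: [0.6, -0.1, -2.0]
grip_width: 21.4
```

```bash

python3 -m inch '[0,0,-0.1,0,0,0,-1, 0,0,-0.2,0,0,0,-1, 0,0,-0.3,0,0,0,-1, 0,0,-0.4,0,0,0,-1, 0,0,-0.4,0,0,0,-1]'
```

```text
time: 4.9
tool_pos: [487.1, 282.1, 66.7]
tcp_rot: [3.137, 0.007, 2.91]
contact_force: [-5.8, -2.8, 18.9]
grip_width: 21.8
```

```bash

python3 -m inch '[0,0,0,0,0,0,0, 0,0,0,0,0,0,0, 0,0,0,0,0,0,0, 0,0,0,0,0,0,0, 0,0,0,0,0,0,0]'
python3 -m inch '[0,0,-0.5,0,0,0,0, 0,0,-1,0,0,0,0, 0,0,-1.5,0,0,0,0, 0,0,-2.2,0,0,0,0, 0,0,-2.2,0,0,0,0]'
python3 -m inch '[-0.2,-0.1,-0.2,0,0,0,-1, -0.2,-0.1,-0.2,0,0,0,-1, -0.2,-0.1,-0.2,0,0,0,-1, -0.2,-0.1,-0.2,0,0,0,-1, -0.2,-0.1,-0.2,0,0,0,-1]'
python3 -m inch '[0,0,0,0,0,0,-1, 0,0,0,0,0,0,-1, 0,0,0,0,0,0,-1, 0,0,0,0,0,0,-1, 0,0,0,0,0,0,-1]'

```

```text
time: 5.4
tool_pos: [487.0, 282.1, 66.4]
tcp_rot: [3.137, 0.007, 2.91]
contact_force: [0.7, -0.7, 0.1]
grip_width: 46.1
time: 5.9
tool_pos: [486.3, 281.8, 43.0]
tcp_rot: [3.138, 0.005, 2.91]
contact_force: [-0.1, -0.1, -0.0]
grip_width: 45.8
time: 6.4
tool_pos: [484.4, 280.8, 41.2]
tcp_rot: [3.138, 0.006, 2.91]
contact_force: [-0.4, 0.1, 0.2]
grip_width: 22.0
time: 6.9
tool_pos: [484.4, 280.8, 41.3]
tcp_rot: [3.138, 0.006, 2.91]
contact_force: [0.5, -0.2, -0.1]
grip_width: 21.7
```

```bash

python3 -m inch '[0,0,1,0,0,0,-1, 0,0,4,0,0,0,-1, 0,0,8,0,0,0,-1, 0,0,12.5,0,0,0,-1, 0,0,16,0,0,0,-1]'
python3 -m inch '[2,-4,2,0,0,0,-1, 5,-8,4,0,0,2,-1, 8,-12,6,0,0,4,-1, 11,-16,6,0,0,6,-1, 14,-20,6,0,0,6,-1]'
python3 -m inch '[2,-3,0,0,0,0,-1, 3,-5,0,0,0,0,-1, 3,-5,0,0,0,0,-1, 3,-5,0,0,0,0,-1, 3,-5,0,0,0,0,-1]'
python3 - <<'E'
from h import *
c=cal("wrist"); im=bot.capture("wrist"); cv2.imwrite("pics/w4.png",im[:,:,::-1]); np.save("w4.npy",c)
E
```

```text
time: 7.4
tool_pos: [484.6, 281.0, 204.6]
tcp_rot: [3.137, 0.008, 2.91]
contact_force: [0.9, -0.4, -1.8]
grip_width: 22.1
time: 7.9
tool_pos: [621.0, 85.5, 266.6]
tcp_rot: [3.136, 0.01, 3.016]
contact_force: [1.2, 0.5, -1.8]
grip_width: 21.9
time: 8.4
tool_pos: [650.5, 36.7, 266.9]
tcp_rot: [3.136, 0.01, 3.017]
contact_force: [1.0, 0.5, -1.9]
grip_width: 21.7
```

View pics/w4.png

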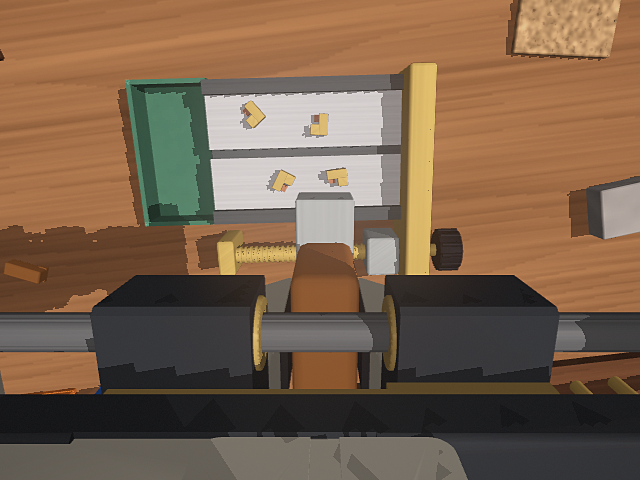

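```bash
python3 - <<'E'
from h import *
w=cv2.imread("pics/w4.png");crop(w,120,55,450,285,2.4,"pics/w4c.png")
E
```

```text
(no output)
```

View pics/w4c.png

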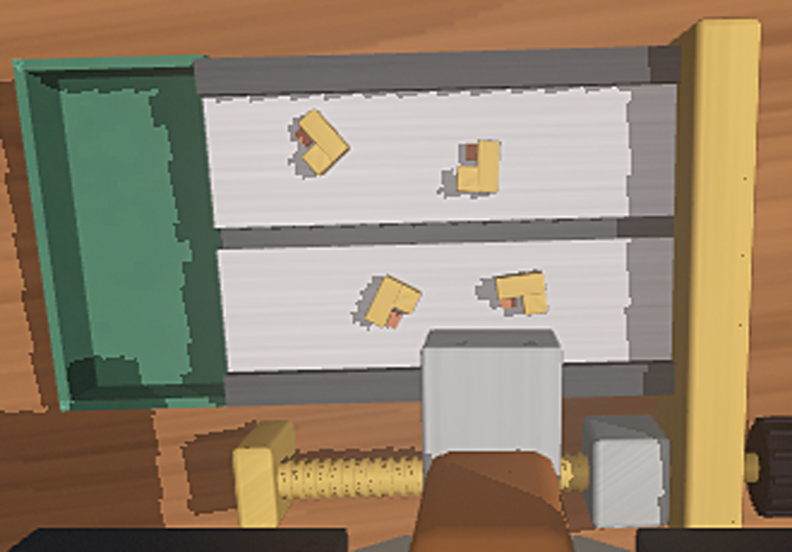

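```bash
python3 - <<'E'
from h import *
W=np.load("w4.npy",allow_pickle=True).item()
w=lambda x,y:(120+x/2.4,55+y/2.4)
P=lambda x,y,z=40:plane(W,w(x,y),z)
for n,a,b,z in [("seamA",(216,230),(674,217),40),("seamB",(218,249),(674,238),40),("end",(204,97),(228,372),40),("railLinn48",(204,97),(674,82),48),("railRinn40",(228,372),(674,362),40),("railRinn48",(228,374),(674,364),48),("railLout48",(195,60),(676,46),48),("railRout",(225,407),(674,396),48),("head",(696,22),(683,527),68)]:
    p,q=P(*a,z),P(*b,z);d=q-p
    print(n,p.round(1),q.round(1),np.linalg.norm(d).round(1),np.degrees(np.arctan2(d[1],d[0])).round(2))
k=P(674,227.5);t=P(217,239.5);u=(k-t)/np.linalg.norm(k-t);xa=np.array([u[1],-u[0],0])
e=P(216,239.5);O=e+85*u;O[2]=0;print("O",O,"yaw",np.degrees(np.arctan2(xa[1],xa[0])))
np.save("feed.npy",[O,xa,u])
for n,c,z in [("c1",(322,143),50),("c2",(485,170),50),("c3",(391,302),50),("c4",(523,291),50),("railLin",(400,91),48),("railRin",(400,369),48),("railLout",(400,54),48),("railRout",(350,403),48),("head",(690,300),68),("trayfar",(45,240),34),("trayL",(18,62),34),("trayR",(70,408),34),("tray edge",(204,97),40),("te2",(228,372),40)]:
    p=P(*c,z)-O;print(n,"feed",(p@xa).round(1),(p@u).round(1))
E
```

```text
seamA [589.2 -54.7  40. ] [605.6 114.   40. ] 169.5 84.45
seamB [596.1 -55.3  40. ] [613.2 113.5  40. ] 169.6 84.21
end [542.7 -49.9  40. ] [642.2 -60.4  40. ] 100.0 -5.99
railLinn48 [543.6 -47.9  48. ] [559.1 116.3  48. ] 164.9 84.62
railRinn40 [642.2 -60.4  40. ] [659.7 109.8  40. ] 171.1 84.11
railRinn48 [641.7 -58.3  48. ] [658.9 108.4  48. ] 167.6 84.11
railLout48 [531.2 -48.7  48. ] [547.3 117.9  48. ] 167.3 84.47
railRout [654.  -61.8  48. ] [671.1 107.5  48. ] 170.1 84.24
head [542.8 121.1  68. ] [716.4 103.6  68. ] 174.5 -5.75
O [600.96200066  29.24995669   0.        ] yaw -5.672850555286824
c1 feed -32.9 -41.9
c2 feed -22.2 15.4
c3 feed 23.6 -20.4
c4 feed 20.9 28.2
railLin feed -49.7 -13.7
railRin feed 49.0 -18.4
railLout feed -61.9 -13.1
railRout feed 61.5 -38.0
head feed 23.6 86.0
trayfar feed -1.2 -150.8
trayL feed -64.2 -151.9
trayR feed 63.6 -149.9
tray edge feed -50.1 -84.6
te2 feed 49.9 -85.1
```

```bash
python3 - <<'E'
from h import *
W=np.load("w4.npy",allow_pickle=True).item();O,xa,u=np.load("feed.npy")
w=lambda x,y:(120+x/2.4,55+y/2.4)
o=bot.get_obs();T=o["tool_pos"];psi=o["tcp_rot"][2];tx=np.array([np.cos(psi),np.sin(psi)]);ty=np.array([np.sin(psi),-np.cos(psi)])
for p in [(423,347),(562,347)]:
    q=plane(W,w(*p),T[2]-33.3+22);d=(q-T)[:2];print(d@tx,d@ty)
print(T)
for fx,fy in [(-3,62),(-3,-105)]:
    q=O+fx*xa+fy*u; print(fx,fy,q, q-T)
E
```

```text
40.35785050566197 -9.275433677693771
40.329158701454936 13.953272018271441
[650.48318404  36.84665511 267.05414207]
-3 62 [604.10528363  91.24285767   0.        ] [ -46.37790041   54.39620257 -267.05414207]
-3 -105 [587.5976285  -74.93926327   0.        ] [ -62.88555554 -111.78591838 -267.05414207]
```

```bash

python3 -m inch '[-2,2.5,-2,0,0,1.5,-1, -4,5,-4,0,0,1.5,-1, -4.7,5.6,-8,0,0,1.5,-1, -4.7,5.6,-11,0,0,1.5,-1, -4.7,5.6,-13,0,0,1.5,-1]'
python3 - <<'E'
from h import *
o=bot.get_obs();T=o["tool_pos"];O,xa,u=np.load("feed.npy");print(T,(T-O)@xa,(T-O)@u)
c=cal("wrist"); im=bot.capture("wrist"); cv2.imwrite("pics/w5.png",im[:,:,::-1]); np.save("w5.npy",c)
E
```

```text
time: 8.95
tool_pos: [601.6, 94.6, 135.3]
tcp_rot: [3.136, 0.008, 3.046]
contact_force: [-0.4, 0.2, -1.7]
grip_width: 21.7
[601.61852527  94.60972925 135.34488166] -5.807388823944292 65.10457071571263
```

View pics/w5.png

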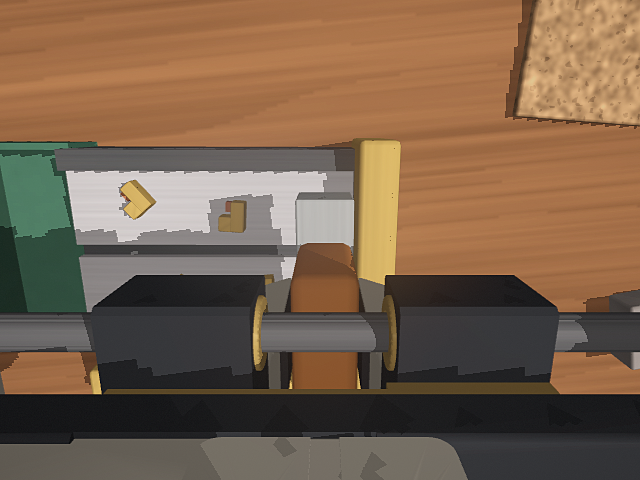

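```bash
python3 - <<'E'
from h import *
W=np.load("w5.npy",allow_pickle=True).item();O,xa,u=np.load("feed.npy")
T=bot.get_obs()["tool_pos"]
F=lambda q:((q-O)@xa,(q-O)@u)
for n,p,z in [("blkL",(296,197),T[2]-11.3),("blkR",(354,197),T[2]-11.3),("headfront",(360,140),68),("head2",(357,270),68),("railin40",(330,172),40),("railin48",(330,170),48),("railin40",(80,171),40),("seamtop",(82,245),40),("seambot",(84,255),40),("seamtop",(280,245),40),("c1 ",(137,199),50)]:
    print(n,np.round(F(plane(W,p,z)),1))
E
```

```text
blkL [-46.7  55.6]
blkR [-46.7  79.2]
headfront [-68.3  85.8]
head2 [ 2.4 85.9]
railin40 [-49.3  70.9]
railin48 [-51.2  70.7]
railin40 [-49.4 -76.6]
seamtop [ -4.1 -81.8]
seambot [  2.3 -81.5]
seamtop [-4.4 40.3]
c1  [-34.4 -40.5]
```

```bash

python3 -m inch '[0.2,-0.1,-2,0,0,0,-1, 0.2,-0.1,-4,0,0,0,-1, 0.2,-0.1,-5.2,0,0,0,-1, 0.2,-0.1,-5.7,0,0,0,-1, 0.2,-0.1,-5.7,0,0,0,-1]'
python3 -m inch '[0,0,-0.05,0,0,0,-1, 0,0,-0.15,0,0,0,-1, 0,0,-0.25,0,0,0,-1, 0,0,-0.35,0,0,0,-1, 0,0,-0.35,0,0,0,-1]'
```

```text
time: 9.5
tool_pos: [602.4, 93.6, 75.6]
tcp_rot: [3.136, 0.003, 3.046]
contact_force: [-0.9, -0.9, -1.3]
grip_width: 22.1
time: 10.0
tool_pos: [602.7, 93.6, 73.3]
tcp_rot: [3.136, 0.004, 3.046]
contact_force: [-2.6, -0.2, 5.5]
grip_width: 21.8
```

```bash

python3 -m inch '[-0.1,-1,-0.03,0,0,0,-1, -0.2,-2,-0.03,0,0,0,-1, -0.3,-3,-0.03,0,0,0,-1, -0.4,-4,-0.03,0,0,0,-1, -0.5,-5,-0.03,0,0,0,-1]'
python3 - <<'E'
from h import *
o=bot.get_obs();T=o["tool_pos"];O,xa,u=np.load("feed.npy");print(T,(T-O)@xa,(T-O)@u)
im=bot.capture("wrist"); cv2.imwrite("pics/w6.png",im[:,:,::-1])
E
```

```text
time: 10.5
tool_pos: [597.9, 42.7, 73.3]
tcp_rot: [3.136, 0.005, 3.046]
contact_force: [-0.2, 3.1, 3.1]
grip_width: 21.8
[597.90447781  42.69150847  73.25586033] -4.371222353130926 13.073491326497836
```

View pics/w6.png

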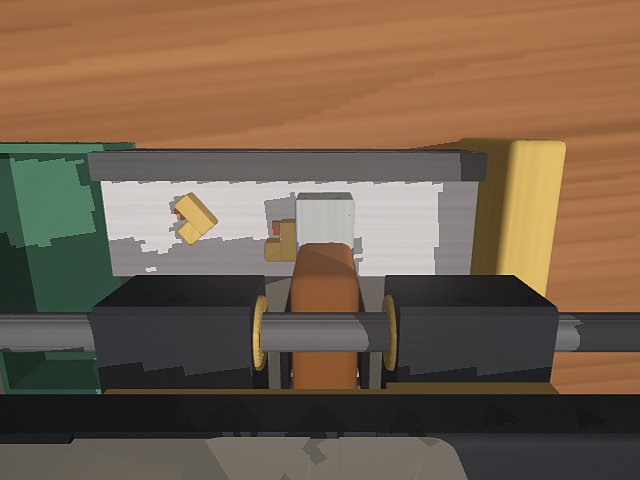

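```bash

python3 -m inch '[-0.1,-1,-0.02,0,0,0,-1, -0.2,-2,-0.02,0,0,0,-1, -0.3,-3,-0.02,0,0,0,-1, -0.4,-4,-0.02,0,0,0,-1, -0.5,-5,-0.02,0,0,0,-1]'
python3 -m inch '[-0.1,-1,-0.02,0,0,0,-1, -0.2,-2,-0.02,0,0,0,-1, -0.25,-2.5,-0.02,0,0,0,-1, -0.3,-3,-0.02,0,0,0,-1, -0.3,-3,-0.02,0,0,0,-1]'
python3 - <<'E'
from h import *
o=bot.get_obs();T=o["tool_pos"];O,xa,u=np.load("feed.npy");print(T,(T-O)@xa,(T-O)@u)
im=bot.capture("wrist"); cv2.imwrite("pics/w7.png",im[:,:,::-1])
E
```

```text
time: 11.05
tool_pos: [592.9, -9.5, 73.3]
tcp_rot: [3.137, 0.005, 3.045]
contact_force: [0.6, 2.8, 4.4]
grip_width: 21.9
time: 11.55
tool_pos: [589.9, -40.9, 73.2]
tcp_rot: [3.137, 0.006, 3.045]
contact_force: [-0.0, 0.5, 4.5]
grip_width: 22.0
[589.85145136 -40.8829156   73.22395218] -4.123625024895452 -70.8876561783429
```

View pics/w7.png

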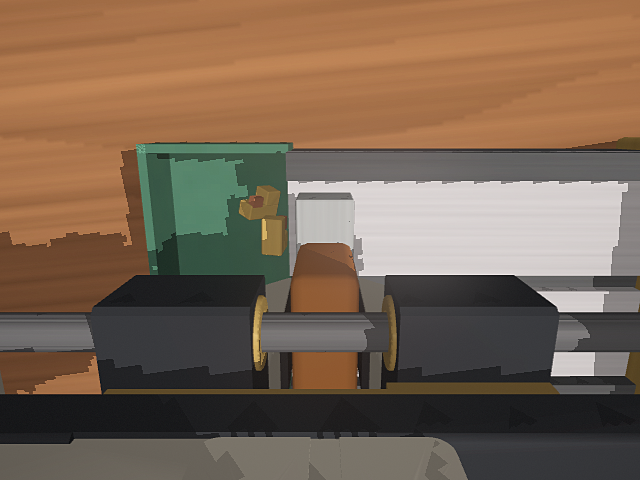

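```bash

python3 -m inch '[-0.1,-1,0,0,0,0,-1, -0.2,-2,0,0,0,0,-1, -0.3,-3,0.05,0,0,0,-1, -0.3,-3,0.05,0,0,0,-1, -0.3,-3,0.1,0,0,0,-1]'
python3 -m inch '[0,0,2,0,0,0,-1, 0.5,0.5,6,0,0,0,-1, 2,1.5,10,0,0,0,-1, 4,3,13,0,0,0,-1, 5,4,15,0,0,0,-1]'
python3 - <<'E'
from h import *
im=bot.capture("wrist"); cv2.imwrite("pics/w8.png",im[:,:,::-1]);d=bot.capture("side")[:,:,::-1];crop(d,280,150,420,290,5,"pics/d8.png")
E
```

```text
time: 12.1
tool_pos: [586.0, -71.6, 73.4]
tcp_rot: [3.138, 0.004, 3.044]
contact_force: [0.1, -0.0, -2.0]
grip_width: 21.7
time: 12.6
tool_pos: [637.5, -30.6, 225.9]
tcp_rot: [3.138, 0.007, 3.044]
contact_force: [1.2, 0.1, -2.7]
grip_width: 21.9
```

View pics/w8.png

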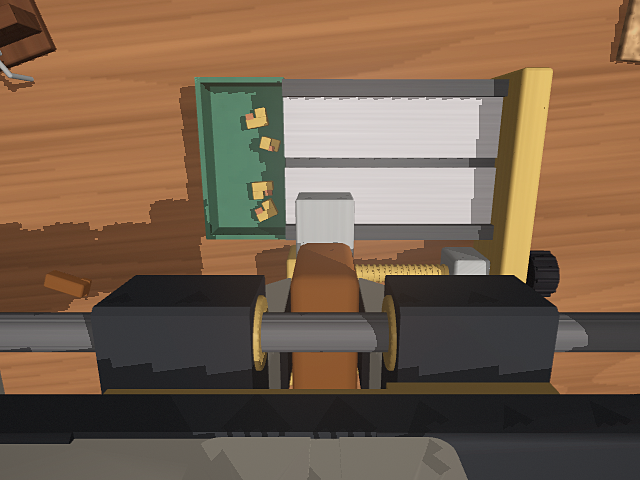

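View pics/d8.png

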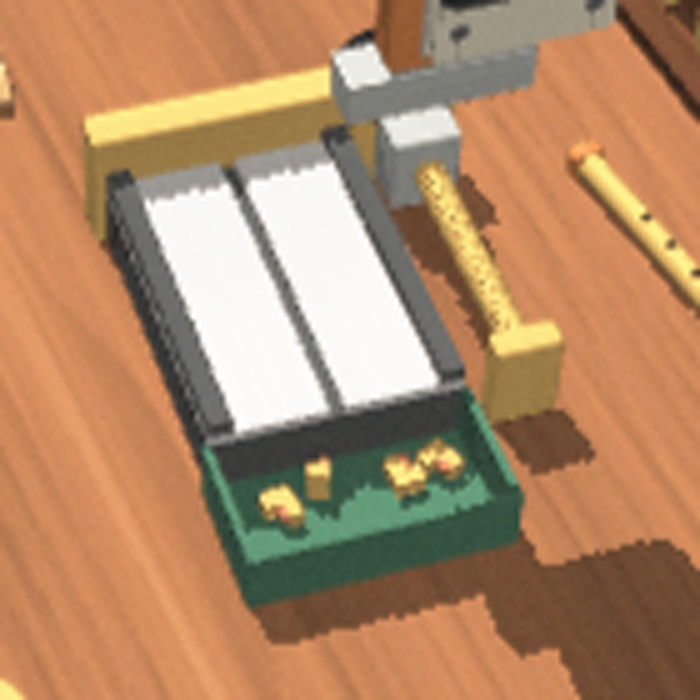

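```bash

python3 -m inch '[-2,4,0,0,0,-1,-1, -4,8,0,0,0,-2,-1, -6,12,0,0,0,-4,-1, -8,16,0,0,0,-4,-1, -10,20,0,0,0,-4,-1]'
python3 -m inch '[-2,4,0,0,0,0,-1, -4,8,-2,0,0,0,-1, -5.5,11.3,-6,0,0,0,-1, -5.5,11.3,-10,0,0,0,-1, -5.5,11.3,-12,0,0,0,-1]'
```

```text
time: 13.2
tool_pos: [535.7, 170.2, 224.0]
tcp_rot: [3.139, 0.006, 2.975]
contact_force: [0.3, 0.2, -1.6]
grip_width: 21.8
time: 13.7
tool_pos: [476.3, 282.5, 98.7]
tcp_rot: [-3.139, -0.001, 2.978]
contact_force: [-0.1, -0.2, -3.3]
grip_width: 22.1
```

```bash

python3 -m inch '[0.5,0,-2,0,0,0,-1, 0.5,0,-4,0,0,0,-1, 0.5,0,-5,0,0,0,-1, 0.5,0,-5.4,0,0,0,-1, 0.5,0,-5.4,0,0,0,-1]'
python3 -m inch '[0,0,-0.05,0,0,0,-1, 0,0,-0.15,0,0,0,-1, 0,0,-0.25,0,0,0,-1, 0,0,-0.3,0,0,0,-1, 0,0,-0.3,0,0,0,-1]'
```

```text
time: 14.2
tool_pos: [480.9, 282.0, 44.3]
tcp_rot: [-3.138, -0.002, 2.978]
contact_force: [0.6, -0.7, -1.0]
grip_width: 21.8
time: 14.7
tool_pos: [481.1, 282.1, 41.6]
tcp_rot: [-3.138, -0.002, 2.978]
contact_force: [0.6, 0.4, -0.5]
grip_width: 21.9
```

```bash

python3 -m inch '[0,0,-0.05,0,0,0,-1, 0,0,-0.1,0,0,0,-1, 0,0,-0.1,0,0,0,-1, 0,0,-0.1,0,0,0,0, 0,0,-0.1,0,0,0,0]'
python3 -m inch '[0,0,0,0,0,0,1, 0,0,0,0,0,0,1, 0,0,0,0,0,0,1, 0,0,0,0,0,0,1, 0,0,0,0,0,0,1]'
python3 -m inch '[0,0,2,0,0,0,1, 0,0,5,0,0,0,1, 0,0,9,0,0,0,1, 0,0,13,0,0,0,1, 0,0,16,0,0,0,1]'
python3 - <<'E'
from h import *
im=bot.capture("wrist"); cv2.imwrite("pics/w9.png",im[:,:,::-1])
d=bot.capture("side")[:,:,::-1];crop(d,200,100,320,200,5,"pics/d9.png")
E
```

```text
time: 15.2
tool_pos: [481.3, 282.2, 40.6]
tcp_rot: [-3.139, -0.001, 2.978]
contact_force: [-0.2, 0.7, -0.2]
grip_width: 33.7
time: 15.7
tool_pos: [481.3, 282.2, 40.6]
tcp_rot: [-3.139, -0.001, 2.978]
contact_force: [-0.3, -0.6, -0.3]
grip_width: 73.0
time: 16.2
tool_pos: [481.7, 282.4, 203.3]
tcp_rot: [-3.14, 0.001, 2.978]
contact_force: [0.1, 1.8, -0.4]
grip_width: 91.9
```

View pics/w9.png

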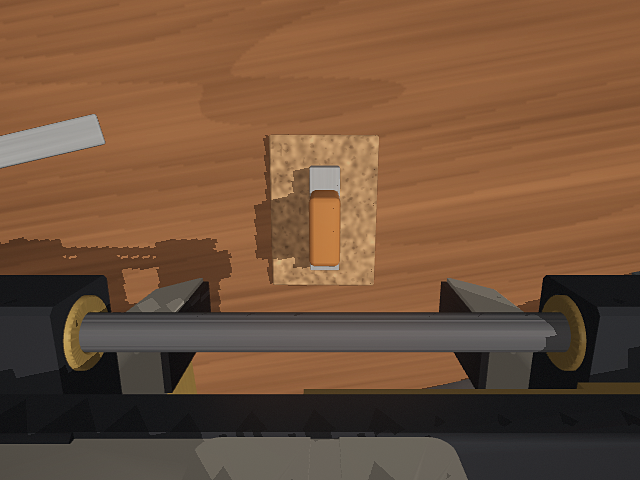

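View pics/d9.png

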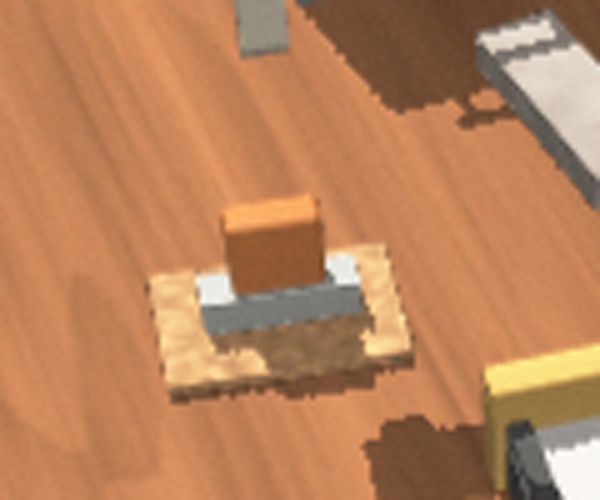

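```bash

python3 -m inch '[0,-3,1,0,0,-8,1, 0,-6,2,0,0,-16,1, 0,-9,3,0,0,-24,1, -1,-13,3,0,0,-32,1, -1,-17,3,0,0,-40,1]'
python3 -m inch '[0,-4,0,0,0,-8,1, 0,-8,0,0,0,-16,1, 0,-12,0,0,0,-24,1, -1,-16,0,0,0,-32,1, -1,-20,0,0,0,-40,1]'
python3 -m inch '[0,-3,0,0,0,-8,1, 0,-6,0,0,0,-16,1, -1,-9,0,0,0,-24,1, -1,-12,0,0,0,-32,1, -1.5,-14,0,0,0,-40,1]'
```

```text
time: 16.8
tool_pos: [472.0, 112.1, 234.8]
tcp_rot: [3.141, 0.006, 2.275]
contact_force: [1.7, -0.4, 0.7]
grip_width: 92.3
time: 17.3
tool_pos: [460.6, -89.2, 234.0]
tcp_rot: [-3.141, 0.005, 1.571]
contact_force: [0.8, 0.3, 0.6]
grip_width: 91.9
time: 17.8
tool_pos: [445.2, -230.9, 232.9]
tcp_rot: [-3.14, 0.005, 0.866]
contact_force: [0.1, -0.6, 0.3]
grip_width: 91.5
```

```bash

python3 -m inch '[0,-2,0,0,0,-8,1, -0.5,-4.4,0,0,0,-16,1, -0.5,-4.4,0,0,0,-24,1, -0.5,-4.4,0,0,0,-31,1, -0.5,-4.4,0,0,0,-36.6,1]'
python3 - <<'E'
from h import *
print(bot.get_obs()["tool_pos"])
c=cal("wrist");im=bot.capture("wrist"); cv2.imwrite("pics/w10.png",im[:,:,::-1]);np.save("w10.npy",c)
E
```

```text
time: 18.3
tool_pos: [439.7, -274.9, 231.8]
tcp_rot: [-3.138, 0.007, 0.222]
contact_force: [0.4, -0.8, -0.6]
grip_width: 91.8
[ 439.72598953 -274.93953188  231.79854591]
```

View pics/w10.png

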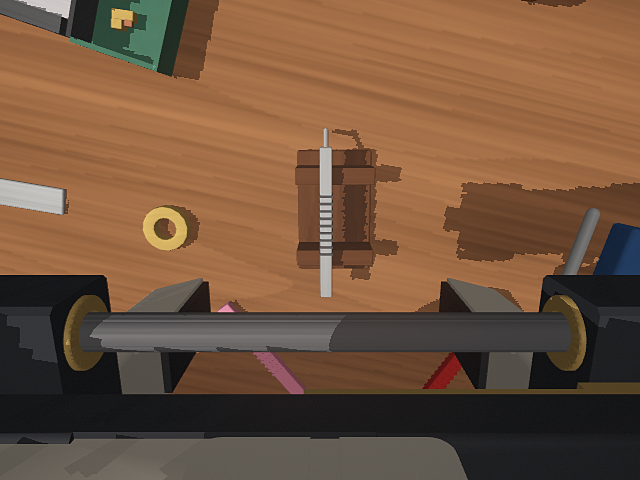

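```bash
python3 - <<'E'
from h import *
w=cv2.imread("pics/w10.png");crop(w,280,115,400,305,3.1,"pics/w10c.png")
E
```

```text
(no output)
```

View pics/w10c.png

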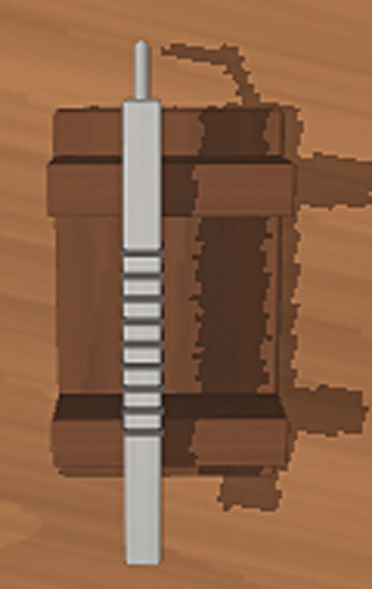

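```bash
python3 - <<'E'
from h import *
W=np.load("w10.npy",allow_pickle=True).item();S=cal("scene");D=cal("side")
w=lambda x,y:(280+x/3.1,115+y/3.1)
def quad(n,ps,z):
    q=np.array([plane(W,w(*p),z) for p in ps]);c=q.mean(0)
    e=[np.linalg.norm(q[i]-q[(i+1)%4]) for i in range(4)]
    v=(q[0]+q[1]-q[2]-q[3]);print(n,c.round(1),np.round(e,1),np.degrees(np.arctan2(v[1],v[0])).round(1)); return c
s=quad("shank",[(123,101),(160,101),(160,563),(127,563)],54)
a=quad("railtip",[(48,163),(294,163),(293,215),(48,215)],40)
b=quad("railback",[(52,418),(287,418),(289,466),(52,466)],40)
d=a-b;print("rest",(a+b)/2,np.linalg.norm(d),np.degrees(np.arctan2(d[1],d[0])))
f=lambda o,k,x,y:(o[0]+x/k,o[1]+y/k)
print(tri([(W,w(143.5,563)),(S,f((160,260),4,88,76)),(D,f((280,300),4,57,180))]))
print(tri([(W,w(142,101)),(S,f((160,260),4,273,177)),(D,f((280,300),4,262,53))]))
print(bot.get_obs()["tool_pos"],plane(W,w(141,45),45))
E
```

```text
shank [ 433.1 -275.2   54. ] [  9.2 123.5   9.  123.5] 13.0
railtip [ 472.2 -273.9   40. ] [64.8 13.7 65.2 13.7] 12.5
railback [ 404.1 -289.6   40. ] [65.1 14.  66.2 13.9] 14.2
rest [ 438.15890991 -281.73868548   40.        ] 69.90941406696324 12.922152090267014
(array([ 372.85373824, -288.63944491,   50.53939928]), [1.41383514169341, 1.5455885109582703, 0.8065778729611679])
(array([ 494.14121519, -260.39597339,   47.41498086]), [1.4942980351851465, 1.339785084992392, 0.44656836392086896])
[ 439.78380096 -274.84068853  231.82905796] [ 506.44287319 -258.11107767   45.        ]
```

```bash

python3 -m inch '[-0.3,0,-4,0,0,0.3,0.1, -0.6,0,-8,0,0,0.3,0.1, -0.7,0,-11,0,0,0.3,0.1, -0.7,0,-13,0,0,0.3,0.1, -0.7,0,-13,0,0,0.3,0.1]'
python3 - <<'E'
from h import *
print(bot.get_obs()["tool_pos"])
c=cal("wrist");im=bot.capture("wrist"); cv2.imwrite("pics/w11.png",im[:,:,::-1]);np.save("w11.npy",c)
E
```

```text
time: 18.85
tool_pos: [431.0, -273.3, 98.7]
tcp_rot: [-3.133, 0.011, 0.225]
contact_force: [-0.5, -0.3, 0.0]
grip_width: 56.6
[ 430.95647879 -273.3026162    98.69623804]
```

View pics/w11.png

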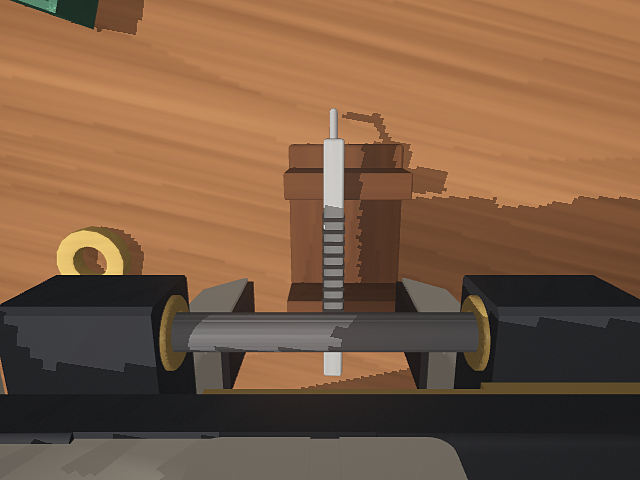

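```bash
python3 - <<'E'
from h import *
from scipy.spatial.transform import Rotation as R
W=np.load("w11.npy",allow_pickle=True).item()
q=np.array([plane(W,p,54) for p in [(324,139),(344,139),(342.5,375),(324.5,375)]]);print(q.round(1),q.mean(0))
v=q[0]+q[1]-q[2]-q[3];print(np.degrees(np.arctan2(v[1],v[0])))
o=bot.get_obs();r=R.from_euler("xyz",o["tcp_rot"]);t=R.from_euler("xyz",[np.pi,0,np.radians(13)])
print(np.degrees((t*r.inv()).as_rotvec()),q.mean(0)-o["tool_pos"])
E
```

```text
[[ 492.6 -256.5   54. ]
 [ 494.7 -265.6   54. ]
 [ 374.4 -293.8   54. ]
 [ 372.1 -284.4   54. ]] [ 433.45527876 -275.06858817   54.        ]
13.102780520430203
[-0.23488077 -0.55829626  0.12203878] [  1.44669655  -0.91338538 -46.5744662 ]
```

```bash

python3 -m inch '[0.2,-0.2,-2,-0.2,-0.6,0.1,0.1, 0.2,-0.2,-4,-0.2,-0.6,0.1,0.1, 0.2,-0.2,-6,-0.2,-0.6,0.1,0.1, 0.2,-0.2,-7,-0.2,-0.6,0.1,0.1, 0.2,-0.2,-7,-0.2,-0.6,0.1,0.1]'
```

```text
time: 19.4
tool_pos: [433.9, -276.0, 30.4]
tcp_rot: [-3.14, -0.0, 0.227]
contact_force: [-0.2, 0.5, -0.4]
grip_width: 50.2
```

```bash

python3 -m inch '[0,0.1,-0.2,0,0,0,-1, 0,0.1,-0.2,0,0,0,-1, 0,0.1,-0.2,0,0,0,-1, 0,0.1,-0.2,0,0,0,-1, 0,0.1,-0.2,0,0,0,-1]'
python3 -m inch '[0,0,0,0,0,0,-1, 0,0,0,0,0,0,-1, 0,0,0,0,0,0,-1, 0,0,0,0,0,0,-1, 0,0,0,0,0,0,-1]'
```

```text
time: 19.9
tool_pos: [434.1, -275.1, 28.7]
tcp_rot: [-3.141, -0.001, 0.227]
contact_force: [-1.0, -0.6, -0.8]
grip_width: 15.4
time: 20.4
tool_pos: [434.1, -275.2, 28.8]
tcp_rot: [-3.141, -0.001, 0.227]
contact_force: [-0.7, 0.9, 0.6]
grip_width: 9.7
```

```bash

python3 -m inch '[0,0,1,0,0,0,-1, 0,0,3,0,0,0,-1, 0,0,7,0,0,0,-1, 0,0,11,0,0,0,-1, 0,0,14,0,0,0,-1]'
python3 - <<'E'
from h import *
o=bot.get_obs();print(o["tool_pos"],o["tcp_rot"])
c=cal("wrist");im=bot.capture("wrist"); cv2.imwrite("pics/w12.png",im[:,:,::-1]);np.save("w12.npy",c)
s=bot.capture("scene")[:,:,::-1];d=bot.capture("side")[:,:,::-1]
cv2.imwrite("pics/s12.png",s);cv2.imwrite("pics/d12.png",d)
print(proj(cal("scene"),[506,-258,150]),proj(cal("side"),[506,-258,150]))
E
```

```text
time: 20.9
tool_pos: [434.4, -275.4, 171.9]
tcp_rot: [3.14, -0.002, 0.227]
contact_force: [1.0, 0.3, 0.0]
grip_width: 9.7
[ 434.42764641 -275.43334162  171.88786237] [ 3.14010536e+00 -2.29156033e-03  2.27131166e-01]
[223.03304141 281.10371165] [352.78489647 280.63364993]
```

View pics/w12.png

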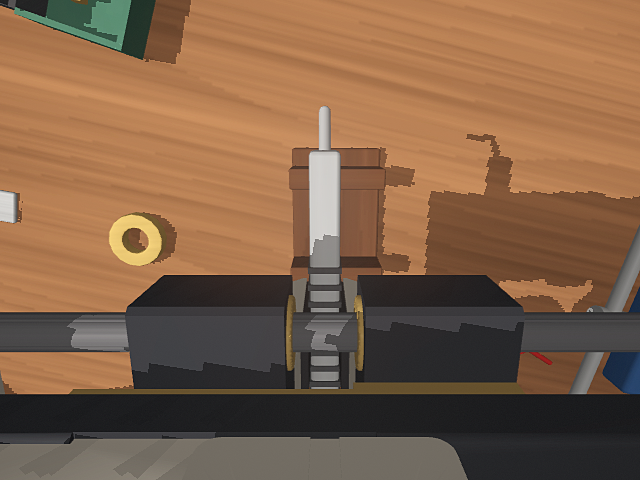

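View pics/d12.png

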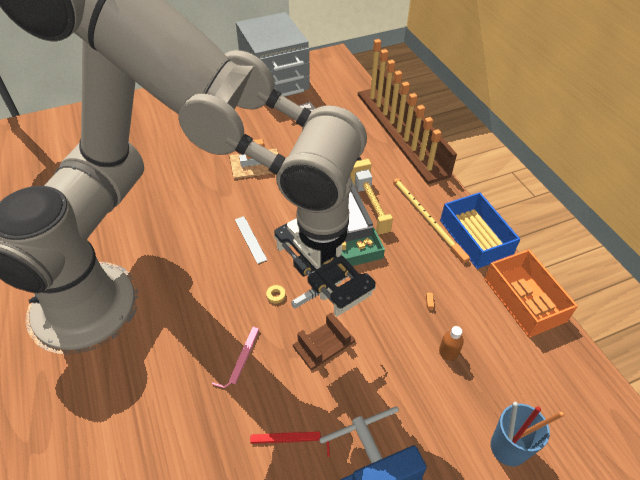

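```bash

python3 -m inch '[1,3,1,0,0,8,-1, 3,6,1,0,0,16,-1, 5,9,1,0,0,24,-1, 7,12,1,0,0,32,-1, 9,16,1,0,0,40,-1]'
python3 -m inch '[2,3,0,0,0,8,-1, 4,6,0,0,0,16,-1, 6,9,0,0,0,24,-1, 7.5,12,0,0,0,31.3,-1, 7.5,13.5,0,0,0,31.3,-1]'
python3 - <<'E'
from h import *
from scipy.spatial.transform import Rotation as R
o=bot.get_obs();T=o["tool_pos"];r=R.from_euler("xyz",o["tcp_rot"]);t=R.from_euler("xyz",[np.pi,0,np.radians(84.33)])
O,xa,u=np.load("feed.npy")
print(T,(T-O)@xa,(T-O)@u,np.degrees((t*r.inv()).as_rotvec()))
tgt=O-10.2*u;tgt[2]=90;print((tgt-T)/10)
E
```

```text
time: 21.55
tool_pos: [524.8, -115.0, 179.7]
tcp_rot: [3.14, -0.003, 0.93]
contact_force: [1.6, 0.1, -1.5]
grip_width: 9.7
time: 22.05
tool_pos: [600.1, 22.5, 177.7]
tcp_rot: [-3.14, -0.003, 1.48]
contact_force: [0.4, 0.0, -1.3]
grip_width: 9.7
[600.05582395  22.47178235 177.74570064] -0.23172816145063804 -6.834552342907873 [-0.19269368 -0.06239455 -0.46704655]
[-0.01020753 -0.33718714 -8.77457006]
```

```bash

python3 -m inch '[0,-0.3,-3,-0.2,-0.1,-0.5,-1, 0,-0.3,-6,-0.2,-0.1,-0.5,-1, 0,-0.3,-7.5,-0.2,-0.1,-0.5,-1, 0,-0.3,-8.7,-0.2,-0.1,-0.5,-1, 0,-0.3,-8.7,-0.2,-0.1,-0.5,-1]'
python3 - <<'E'
from h import *
from scipy.spatial.transform import Rotation as R
o=bot.get_obs();T=o["tool_pos"];r=R.from_euler("xyz",o["tcp_rot"]);t=R.from_euler("xyz",[np.pi,0,np.radians(84.33)])
O,xa,u=np.load("feed.npy")
print(T,(T-O)@xa,(T-O)@u,np.degrees((t*r.inv()).as_rotvec()))
c=cal("wrist");im=bot.capture("wrist"); cv2.imwrite("pics/w13.png",im[:,:,::-1]);np.save("w13.npy",c)
s=bot.capture("scene")[:,:,::-1];crop(s,320,180,440,270,6,"pics/s13.png")
s=bot.capture("side")[:,:,::-1];crop(s,280,130,400,220,6,"pics/d13.png")
E
```

```text
time: 22.55
tool_pos: [598.4, 19.1, 88.6]
tcp_rot: [-3.138, 0.0, 1.469]
contact_force: [-0.8, -0.6, -0.1]
grip_width: 9.6
[598.36008544  19.14449194  88.64926022] -1.5902650459222882 -10.313168166594966 [-0.00577596 -0.21713076  0.14187963]
```

View pics/w13.png

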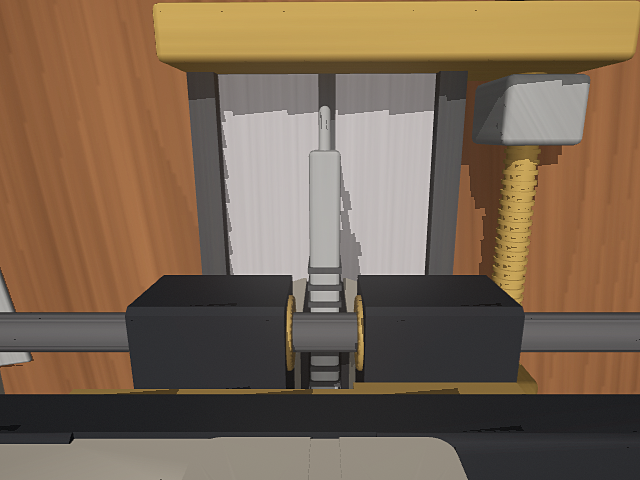

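View pics/s13.png

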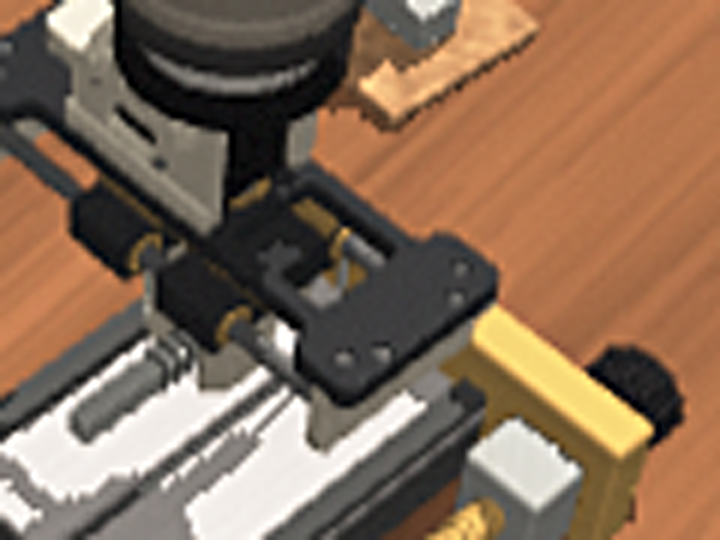

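View pics/d13.png

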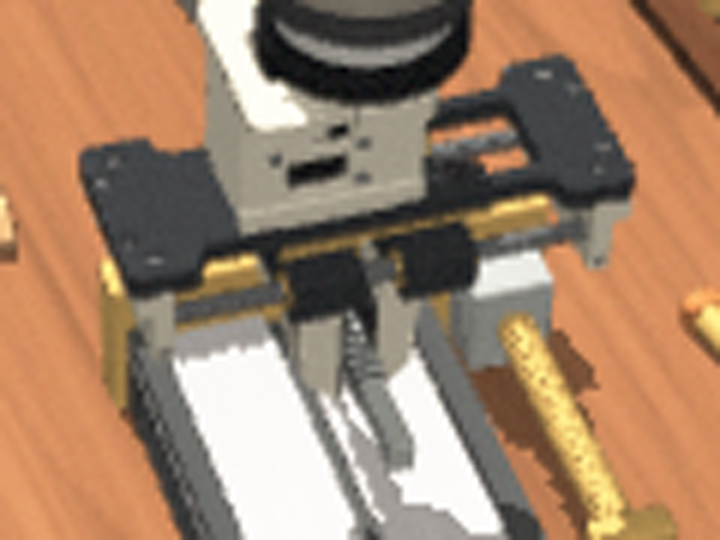

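```bash
python3 - <<'E'
from h import *
w=cv2.imread("pics/w13.png");crop(w,280,60,380,160,6,"pics/w13c.png")
E
```

```text
(no output)
```

View pics/w13c.png

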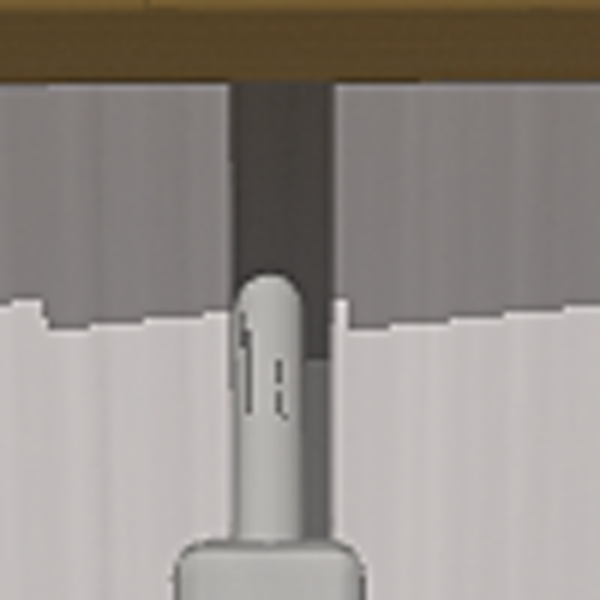

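```bash

python3 -m inch '[0.12,0,-1,0,-0.2,0.1,-1, 0.12,0,-2,0,-0.2,0.1,-1, 0.12,0,-2.5,0,-0.2,0.1,-1, 0.12,0,-2.6,0,-0.2,0.1,-1, 0.12,0,-2.6,0,-0.2,0.1,-1]'
cat > st.py <<'E'
from h import *
from scipy.spatial.transform import Rotation as R
o=bot.get_obs();T=o["tool_pos"];r=R.from_euler("xyz",o["tcp_rot"]);t=R.from_euler("xyz",[np.pi,0,np.radians(84.33)])
O,xa,u=np.load("feed.npy")
tip=T+r.apply([74.2,0,18.8])
print("tcp feed",(T-O)@xa,(T-O)@u,"tip",(tip-O)@xa,(tip-O)@u,tip[2],"rotfix",np.degrees((t*r.inv()).as_rotvec()))
E
cat > view.py <<'E'
import sys
from h import *
w=bot.capture("wrist")[:,:,::-1];cv2.imwrite(f"pics/{sys.argv[1]}_full.png",w);crop(w,260,60,390,160,5,f"pics/{sys.argv[1]}.png")
E
python3 st.py; python3 view.py w14
```

```text
time: 23.2
tool_pos: [601.6, 19.2, 65.3]
tcp_rot: [3.137, -0.0, 1.472]
contact_force: [0.4, 0.6, -0.6]
grip_width: 9.7
tcp feed 1.5962524354624967 -9.940720689943015 tip 1.669446046117108 64.26334258317871 46.5176751955587 rotfix [ 0.01593269  0.28548488 -0.01297727]
```

View pics/w14.png

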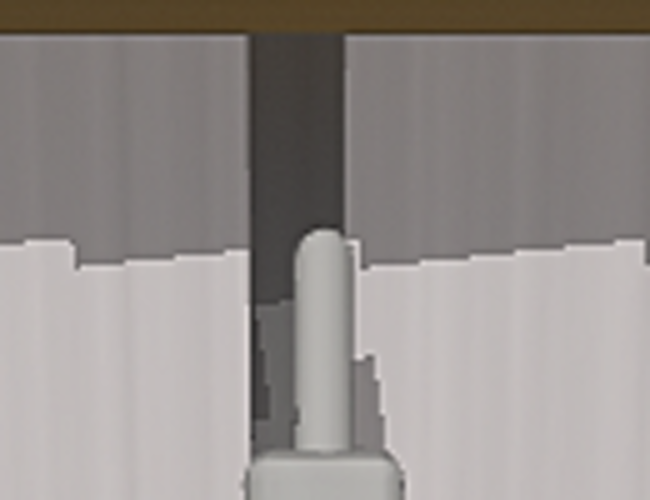

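```bash

python3 -m inch '[-0.1,0,0,0,0,0,-1, -0.19,0,0,0,0,0,-1, -0.19,0,0,0,0,0,-1, -0.19,0,0,0,0,0,-1, -0.19,0,0,0,0,0,-1]'
python3 st.py; python3 view.py w15
```

```text
time: 23.75
tool_pos: [599.9, 19.2, 65.7]
tcp_rot: [3.136, -0.0, 1.472]
contact_force: [0.5, 0.3, -1.4]
grip_width: 9.6
tcp feed -0.038739079641071476 -10.118452099692954 tip 0.04202528036404729 64.08532700080525 46.92674744215291 rotfix [ 0.02102089  0.32780979 -0.01792775]
```

View pics/w15.png

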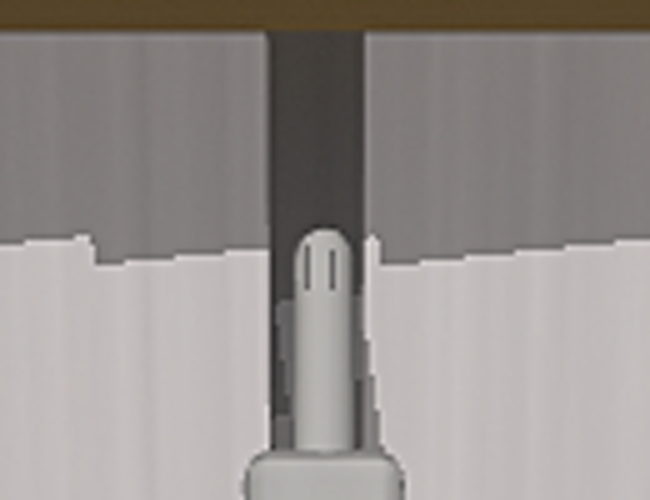

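```bash

python3 -m inch '[-0.03,0,-0.3,0,0,0,-1, -0.03,0,-0.6,0,0,0,-1, -0.03,0,-0.8,0,0,0,-1, -0.03,0,-1,0,0,0,-1, -0.03,0,-1,0,0,0,-1]'
python3 st.py; python3 view.py w16
```

```text
time: 24.3
tool_pos: [599.4, 19.2, 55.2]
tcp_rot: [3.137, -0.0, 1.472]
contact_force: [0.0, 0.2, -1.3]
grip_width: 9.6
tcp feed -0.5655618472474185 -10.163047734089906 tip -0.49481946058133985 64.04078098439622 36.43768535392425 rotfix [ 0.01643612  0.2832992  -0.01433359]
```

View pics/w16.png

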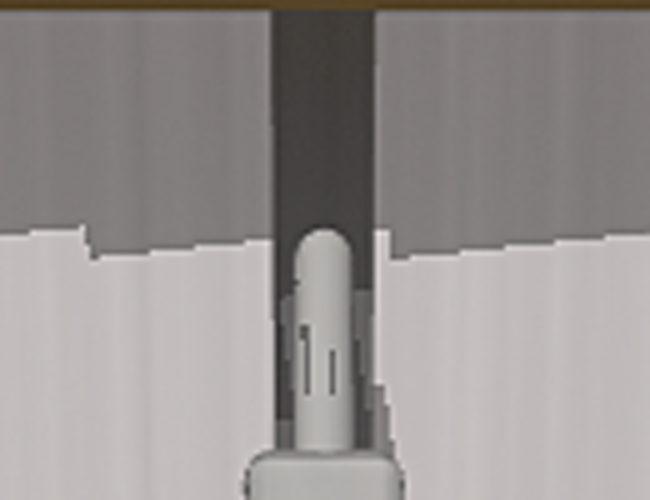

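```bash

python3 -m inch '[-0.05,-0.5,0,0,0,0,-1, -0.1,-1,0,0,0,0,-1, -0.15,-1.5,0,0,0,0,-1, -0.2,-2,0,0,0,0,-1, -0.25,-2.5,0,0,0,0,-1]'
python3 st.py
```

```text
time: 24.85
tool_pos: [597.0, -6.5, 55.5]
tcp_rot: [3.136, -0.0, 1.472]
contact_force: [-0.3, -0.5, -0.1]
grip_width: 10.1
tcp feed -0.4386967762800007 -35.92318369043904 tip -0.3368252782039029 38.28009306990616 36.7292148409492 rotfix [0.02049552 0.30748616 0.00350156]
```

```bash

python3 -m inch '[-0.05,-0.5,-0.03,0,0,0,-1, -0.1,-1,-0.03,0,0,0,-1, -0.16,-1.5,-0.03,0,0,0,-1, -0.21,-2,-0.03,0,0,0,-1, -0.26,-2.5,-0.03,0,0,0,-1]'
python3 st.py;python3 view.py w17
```

```text
time: 25.35
tool_pos: [594.4, -31.8, 55.2]
tcp_rot: [3.136, -0.0, 1.472]
contact_force: [-0.3, -0.7, -1.3]
grip_width: 9.9
tcp feed -0.530741158999949 -61.43817713629311 tip -0.4348697765048472 12.76513073511262 36.42964454033587 rotfix [ 0.0206608   0.30997358 -0.00176236]
```

View pics/w17.png

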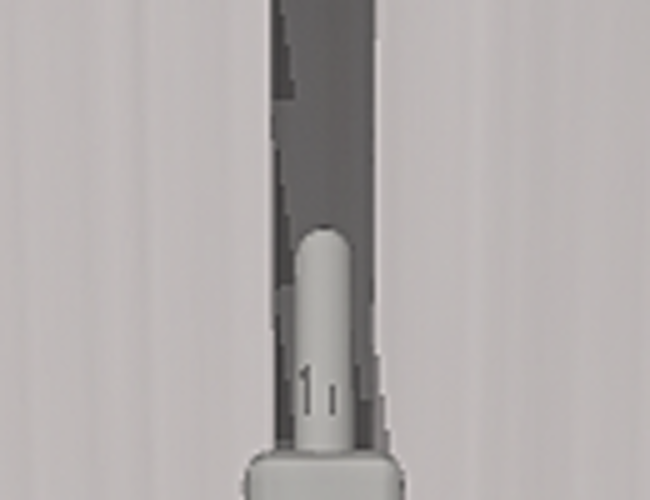

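Centred (groove 272–375, wire 324). I'll continue.

```bash

python3 -m inch '[-0.05,-0.5,0,0,0,0,-1, -0.1,-1,0,0,0,0,-1, -0.15,-1.5,0,0,0,0,-1, -0.2,-2,0,0,0,0,-1, -0.25,-2.5,0,0,0,0,-1]'
python3 st.py
python3 -m inch '[-0.05,-0.5,0,0,0,0,-1, -0.1,-1,0,0,0,0,-1, -0.15,-1.5,0,0,0,0,-1, -0.2,-2,0,0,0,0,-1, -0.25,-2.5,0,0,0,0,-1]'
python3 st.py
```

```text
time: 25.9
tool_pos: [591.8, -58.0, 55.2]
tcp_rot: [3.136, 0.0, 1.471]
contact_force: [0.2, -0.4, -0.8]
grip_width: 9.6
tcp feed -0.5024463013415718 -87.75034942670726 tip -0.368862970586986 -13.553557866124962 36.39210674587657 rotfix [0.04053168 0.31008077 0.02678034]
time: 26.4
tool_pos: [589.3, -83.4, 55.2]
tcp_rot: [3.136, 0.0, 1.471]
contact_force: [0.2, 0.5, -1.2]
grip_width: 9.8
tcp feed -0.5048375538325641 -113.28150283526938 tip -0.37319529970334275 -39.08492073740891 36.4103425305276 rotfix [0.04143998 0.31268199 0.02460087]
```

```bash

python3 -m inch '[-0.05,-0.5,0,0,0,0,-1, -0.1,-1,0,0,0,0,-1, -0.15,-1.5,0,0,0,0,-1, -0.2,-2,0,0,0,0,-1, -0.25,-2.5,0,0,0,0,-1]'
python3 st.py
python3 -m inch '[-0.05,-0.4,0,0,0,0,-1, -0.08,-0.8,0,0,0,0,-1, -0.1,-1,0,0,0,0,-1, -0.1,-1,0,0,0,0,-1, -0.1,-1,0,0,0,0,-1]'
python3 st.py; python3 view.py w18
```

```text
time: 26.9
tool_pos: [586.7, -108.9, 55.2]
tcp_rot: [3.136, 0.0, 1.471]
contact_force: [0.2, 0.2, -0.9]
grip_width: 9.7
tcp feed -0.5471000888771691 -138.8425103589805 tip -0.41188957963691875 -64.64568739143562 36.39804194996731 rotfix [0.04040342 0.30981597 0.02810711]
time: 27.4
tool_pos: [585.7, -118.7, 55.2]
tcp_rot: [3.136, 0.0, 1.471]
contact_force: [0.0, -0.8, -0.2]
grip_width: 9.8
tcp feed -0.5800037923623188 -148.7856495716173 tip -0.44741727256577135 -74.58710869928922 36.38722356970335 rotfix [0.03479783 0.30627161 0.02712899]
```

View pics/w18_full.png

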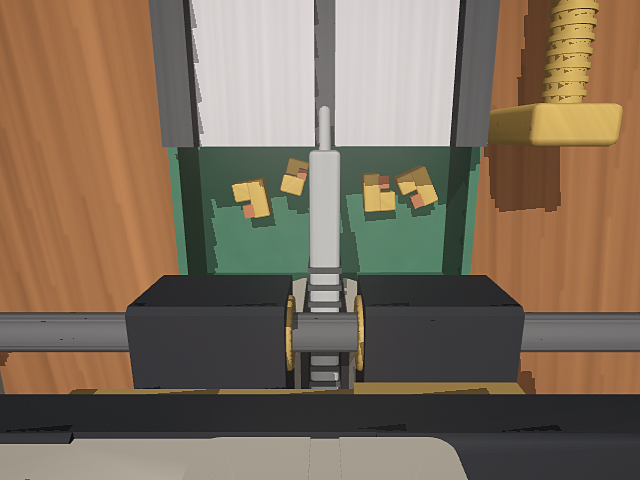

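```bash

python3 -m inch '[0,0,1,0,0,0,-1, 0,0,3,0,0,0,-1, 0,0,6,0,0,0,-1, 0,0,9,0,0,0,-1, 0,0,12,0,0,0,-1]'
python3 -m inch '[-1.5,-1.5,0,0,0,-8,-1, -3,-3,0,0,0,-16,-1, -5,-5,0,0,0,-24,-1, -7,-7,0,0,0,-32,-1, -9,-9,0,0,0,-40,-1]'
python3 -m inch '[-1.5,-1.5,0,0,0,-8,-1, -3,-3,0,0,0,-16,-1, -5,-5,0,0,0,-24,-1, -5.8,-6.8,0,0,0,-31.3,-1, -5.8,-6.8,0,0,0,-31.3,-1]'
cat > st2.py <<'E'
from h import *
from scipy.spatial.transform import Rotation as R
o=bot.get_obs();T=o["tool_pos"];r=R.from_euler("xyz",o["tcp_rot"]);t=R.from_euler("xyz",[np.pi,0,np.radians(13)])
print(np.round((np.array([437,-277,28.8])-T)/10,2),"rotfix",np.degrees((t*r.inv()).as_rotvec()).round(2))
E
python3 st2.py
```

```text
time: 27.95
tool_pos: [585.7, -118.4, 177.2]
tcp_rot: [3.136, 0.0, 1.472]
contact_force: [0.7, -0.6, -1.6]
grip_width: 10.0
time: 28.45
tool_pos: [495.0, -208.9, 178.1]
tcp_rot: [3.135, -0.0, 0.769]
contact_force: [0.2, 0.0, -1.1]
grip_width: 9.9
time: 28.95
tool_pos: [436.3, -278.6, 179.0]
tcp_rot: [3.133, -0.001, 0.218]
contact_force: [0.2, 0.3, -0.9]
grip_width: 10.0
[  0.07   0.16 -15.02] rotfix [0.47 0.14 0.52]
```

```bash

python3 -m inch '[0.1,0.2,-4,0.4,0.1,0.5,-1, 0.1,0.2,-7,0.4,0.1,0.5,-1, 0.1,0.2,-9,0.4,0.1,0.5,-1, 0.1,0.2,-10,0.4,0.1,0.5,-1, 0.1,0.2,-10,0.4,0.1,0.5,-1]'
python3 st2.py; python3 view.py w19
```

```text
time: 29.45
tool_pos: [437.2, -275.8, 78.4]
tcp_rot: [-3.141, 0.001, 0.229]
contact_force: [-0.1, 0.5, 0.2]
grip_width: 9.6
[-0.02 -0.12 -4.96] rotfix [-0.01 -0.04 -0.1 ]
```

View pics/w19_full.png

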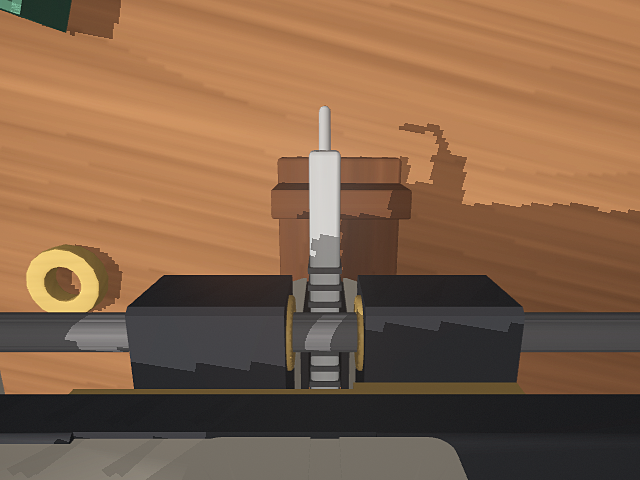

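Scribe over the rest, aligned. I'll lower it.

```bash

python3 -m inch '[0,-0.1,-2,0,0,0,-1, 0,-0.1,-3.5,0,0,0,-1, 0,-0.1,-4.5,0,0,0,-1, 0,-0.1,-4.8,0,0,0,-1, 0,-0.1,-4.8,0,0,0,-1]'
python3 -m inch '[0,0,-0.05,0,0,0,-1, 0,0,-0.1,0,0,0,-1, 0,0,-0.15,0,0,0,-1, 0,0,-0.2,0,0,0,-1, 0,0,-0.2,0,0,0,-1]'
```

```text
time: 30.0
tool_pos: [438.1, -277.5, 31.8]
tcp_rot: [3.14, -0.001, 0.229]
contact_force: [1.0, 0.8, -0.7]
grip_width: 9.7
time: 30.5
tool_pos: [438.0, -277.5, 29.9]
tcp_rot: [3.14, -0.001, 0.229]
contact_force: [0.3, 0.5, -0.2]
grip_width: 9.5
```

```bash

python3 -m inch '[0,0,-0.05,0,0,0,-1, 0,0,-0.1,0,0,0,-1, 0,0,-0.13,0,0,0,-1, 0,0,-0.13,0,0,0,-1, 0,0,-0.13,0,0,0,-1]'
python3 -m inch '[0,0,0,0,0,0,0, 0,0,0,0,0,0,0.1, 0,0,0,0,0,0,0.1, 0,0,0,0,0,0,0.1, 0,0,0,0,0,0,0.1]'
```

```text
time: 31.0
tool_pos: [438.1, -277.5, 28.8]
tcp_rot: [3.14, -0.001, 0.229]
contact_force: [0.1, -0.2, 4.6]
grip_width: 9.8
time: 31.5
tool_pos: [438.0, -277.5, 28.7]
tcp_rot: [3.14, -0.001, 0.229]
contact_force: [0.2, -0.3, 0.2]
grip_width: 45.4
```

```bash

python3 -m inch '[0,0,1.5,0,0,0,0.1, 0,0,4,0,0,0,0.1, 0,0,8,0,0,0,0.1, 0,0,12,0,0,0,0.1, 0,0,16,0,0,0,0.1]'
python3 -m inch '[0,0,1,0,0,0,0.1, 0,0,2,0,0,0,0.1, 0,0,3,0,0,0,0.1, 0,0,3,0,0,0,0.1, 0,0,3,0,0,0,0.1]'
python3 - <<'E'
from h import *
c=cal("wrist");w=bot.capture("wrist")[:,:,::-1];cv2.imwrite("pics/w20.png",w)
np.save("w20.npy",c)
cv2.imwrite("pics/d20.png",bot.capture("side")[:,:,::-1])
cv2.imwrite("pics/s20.png",bot.capture("scene")[:,:,::-1])
E
```

```text
time: 32.0
tool_pos: [437.8, -277.3, 190.2]
tcp_rot: [3.14, -0.001, 0.229]
contact_force: [0.8, -0.0, 0.3]
grip_width: 50.5
time: 32.5
tool_pos: [437.5, -277.0, 219.2]
tcp_rot: [3.142, 0.0, 0.229]
contact_force: [-0.5, -0.1, 0.5]
grip_width: 50.4
```

View pics/w20.png

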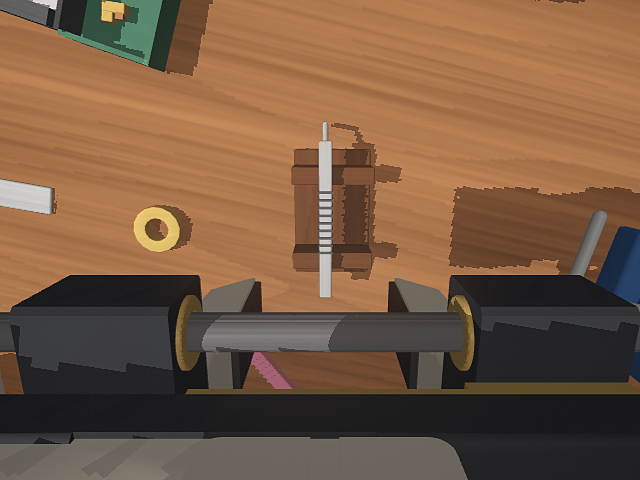

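View pics/d20.png

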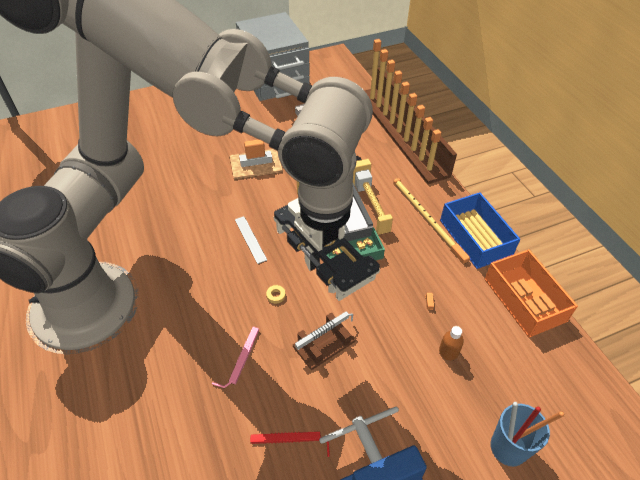

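View pics/s20.png

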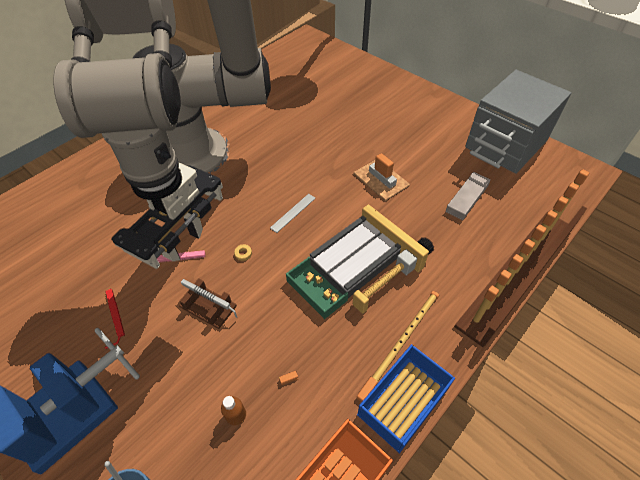

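```bash
python3 - <<'E'
from h import *
W=np.load("w20.npy",allow_pickle=True).item()
q=(plane(W,(325,141),54)+plane(W,(325,296),54))/2
r=(plane(W,(333,174),40)+plane(W,(332,259),40))/2
t=np.radians(13);d=(q-r);print(d[0]*np.cos(t)+d[1]*np.sin(t),-d[0]*np.sin(t)+d[1]*np.cos(t))
a,b=[cv2.imread(f"pics/{n}.png") for n in("side0","d20")]
m=cv2.absdiff(a,b).max(2)
for n,p in dict(rule=(250,240),gauge=(276,295),plug=(430,300),oil=(452,343),whistle=(430,220),hone=(316,122)).items(): print(n,m[p[1]-12:p[1]+12,p[0]-12:p[0]+12].mean())
print(bot.close_job())
E
```

```text
-0.8428553585439185 6.094572004581424
rule 13.296875
gauge 12.946180555555555
plug 14.350694444444445
oil 10.913194444444445
whistle 14.069444444444445
hone 41.723958333333336
the job is handed in; nothing more can be done
None
```

I did every part of the job and handed it in at about 32.7 s. I got no verdict.

- **Scraper and chips:** I wiped all four chips off the bed with the scraper, and the last views show them in the catch tray. The scraper stands upright near the middle of its cork pad, released. My first lift began before the fingers had fully closed, so the grip was too near the top of the handle. I set the scraper back on the pad and gripped it lower before wiping.
- **Scribe:** I drew the tip along the seam at about 50 mm/s, from feed y +64 to −75 mm. It stayed about 36.4 mm above the bench and within about 0.5 mm of the seam's centre, with no side force of note. Halfway along, a close view showed it in the middle of the groove.
- **Scribe on its rest:** The scribe is back across both rails of its rest. It sits 1 mm lengthwise and 6 mm sideways of centre, pointing as it did before.

**Checks that disagreed:**
- **Heights:** The scene and side cameras together put points about 4–5 mm too low on the scraper handle and scribe shank. I went by the wrist camera and by contact instead, which agreed with the given heights.
- **Bystanders:** Comparing the first and last side pictures, the small rule, gauge, plug, oil bottle and whistle patches looked about the same (mean differences 11–14). The hone's patch differed more (42), because the arm was in front of it in the last side view. In the scene view the hone is still at its starting pixel.

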